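Rehang the carver's cupboard door

TASK

Push the three limewood blanks fully home against the back of the little cupboard so that their ends line up square in one row. Take the door from the drying easel, lower it gently, standing well open, so that its two hinge eyes drop fully down onto both pins, then swing it fully shut. Leave everything else on the bench as it is.

Things in the scene. Friction and masses are not known exactly. Their poses are not given: they have to be found in the camera images.
- cupboard: Open-fronted wooden bench cupboard, fixed, at the robot's left: 140 deep x 200 wide x 212 mm tall, boards 18 mm. Origin: centre of its underside. x points into it: open front at x = -70 mm, facing about world -y; inner face of the back at x = +56 mm. y points to the hinge side (the end nearer the robot). z up; inner floor at 18 mm, underside of the top board at 194 mm.
- pin_low (a point): Seat of the lower hinge pin: on its upright axis (cupboard x = -83, y = +93 mm) at height 52 mm, where the lower eye's centre lies when fully down. Steel pin 8 mm thick; its collar (19 mm across, carries the eye) is 10 mm below this point, its tip 12 mm above it, the last 7 mm tapered to 3 mm. Axes as the cupboard.
- pin_high (a point): The same for the upper hinge pin, straight above the lower one, at height 162 mm.
- door_centre (a point): Centre of the loose wooden lift-off door: panel 14 thick (x) x 183 wide (y) x 186 mm tall (z), 0.27 to 0.45 kg. -x is its outer face, +y its hinge edge, z to its top edge. At the start it stands on its lower edge on the easel, top leaning 25 degrees from upright towards the robot, outer face down. Hung and shut, it has the cupboard's axes, centre at cupboard x -80, y -8.5, z 107 mm.
- knob (a point): Wooden knob on the door's outer face, 24 mm across, standing out 24 mm; this point is on its end at door x = -31, y = -75, z = 0 mm. Once hung, the door turns freely on the pins; it opens turning clockwise seen from above.
- eye_low (a point): Centre of the door's lower hinge eye, an upright iron tube 20 mm tall, 19 mm outside, 11.6 mm bore (14.4 mm in the lowest 4 mm), at door x = -3, y = +101.5, z = -55 mm. Axes as the door. The eye's iron strap is let in flush in the outer face.
- eye_high (a point): Centre of the upper hinge eye, the same tube, at door x = -3, y = +101.5, z = +55 mm.
- easel: Wooden drying easel, fixed, at the robot's right. Origin: centre of its base's underside. Base 15 mm thick, x -65 to +75, y -75 to +75 mm, with a 16 mm high toe rail at +x that stops the door's lower edge; two arms 22 mm wide at y = -45 and +45 mm carry the door's outer face up to 118 of its 186 mm: its upper 65 mm are free on both faces. The door leans to the easel's -x.
- blank0_centre (a point): Centre of a limewood carving blank, 120 mm long (x) x 40 wide (y) x 80 tall (z), 0.15 to 0.3 kg, loose on the cupboard floor (farthest from the hinge); x points roughly into the cupboard, and the -x end sticks out at the front. Fully in, it touches the back and its centre is at cupboard x = -4 mm, its front end 6 mm behind the open front; sideways it may stay where it is.
- blank1_centre (a point): Centre of a limewood carving blank, 120 mm long (x) x 40 wide (y) x 80 tall (z), 0.15 to 0.3 kg, loose on the cupboard floor (in the middle); x points roughly into the cupboard, and the -x end sticks out at the front. Fully in, it touches the back and its centre is at cupboard x = -4 mm, its front end 6 mm behind the open front; sideways it may stay where it is.
- blank2_centre (a point): Centre of a limewood carving blank, 120 mm long (x) x 40 wide (y) x 80 tall (z), 0.15 to 0.3 kg, loose on the cupboard floor (nearest the hinge); x points roughly into the cupboard, and the -x end sticks out at the front. Fully in, it touches the back and its centre is at cupboard x = -4 mm, its front end 6 mm behind the open front; sideways it may stay where it is.
- gouge_a: carving gouge lying on the bench, square-edged wooden handle 120 mm, blade 120 mm; origin under the handle's front end; do not disturb.
- gouge_b: smaller gouge with a dark handle, 220 mm long; do not disturb.
- mallet: carver's round mallet of dark wood standing on its head, 88 mm across, 228 mm tall; do not disturb.
- whetstone: grey whetstone in a wooden tray, 75 x 215 x 38 mm, lying flat; do not disturb.
- glue: white glue bottle, 60 mm across, 165 mm tall; do not disturb.
- wax_tin: flat metal wax tin, 92 mm across, 38 mm tall; do not disturb.
- strop: leather-faced honing paddle, 280 x 50 x 16 mm, lying flat; do not disturb.
Things that resemble listed ones, but are neither listed nor needed, are in the scene too. There is more than one size of the part that bears door_centre; the job needs the larger.

How it is judged:
On the way, in this order (a step that is already met when the one before it is completed fails the run):
1. the door hangs on both pins, fully down, standing at least 35 degrees open (distance between eye_low and pin_low below 0.007 m and distance between eye_high and pin_high below 0.007 m and x of door_centre in the frame of cupboard below -0.14 m), for 0.2 s.
2. the door has been swung shut on its pins (distance between eye_low and pin_low below 0.007 m and distance between eye_high and pin_high below 0.007 m and angle between the x axis of door_centre and the x axis of cupboard, either way round below 0.07 rad and y of door_centre in the frame of cupboard below 0.03 m and x of door_centre in the frame of cupboard above -0.09 m), for 0.2 s.
At the end, for the whole second after the job is handed in: Both eyes are fully down on their pins (each eye centre within 7 mm of its seat), the door is shut to within 4 degrees and at rest, and the three blanks stand upright, square to the cupboard within 4 degrees and home to within 5 mm, so that their front ends form one row (all of step 2 and x of each of blank0_centre, blank1_centre, blank2_centre in the frame of cupboard above -0.009 m and angle between the x axis of each of blank0_centre, blank1_centre, blank2_centre and the x axis of cupboard, either way round below 0.07 rad and angle between each of blank0_centre, blank1_centre, blank2_centre's own z axis and vertical below 0.06 rad and linear speed of door below 0.02 m/s); the robot touches nothing.
It fails at once if the door was dropped, slammed or forced onto the cupboard (contact over 60 N) (contact force between door and cupboard above 60 N).
It fails at once if one of the other things on the bench was pushed more than 30 mm or knocked over (distance of any of gouge_a, gouge_b, mallet, whetstone, glue, wax_tin, strop from where it was at the start of the episode above 0.03 m or angle between any of gouge_a, gouge_b, mallet, whetstone, glue, wax_tin, strop's own z axis and vertical above 0.4 rad).
It also fails if it takes over 70 s, if anything falls off the work surface, if the arm or the gripper's body presses on something with over 40 N, if the wrist force passes 120 N, or if a joint passes its speed limit or range.

ROBOT

A 7-joint arm with a two-finger parallel gripper is mounted at the origin on the work surface. World frame = base frame: x ahead of the robot, y to its left, z up, the work surface at z = 0. Lengths are in m, angles in rad, forces in N, time in s.
With the tool pointing down it reaches from about 0.35 to 0.9 m from the base axis. Payload 8.1 kg.
Tool frame: the origin (TCP) lies at the very end of the fingers, on their centre line; the grasp point (between the pads) lies 19 mm behind it; y points along the fingers, x is the direction in which the jaws open and shut, and the axes are right-handed (so a half turn about y gives the same grasp; the last joint's range is limited). The gripper opens to 92 mm and grips with 3 to 60 N. Pads are 19 mm wide; open, the fingers measure 130 mm over their backs; the gripper's body (75 mm by 190 mm) begins 47 mm behind the grasp point.
Start: joints at [-1.322, 0.434, 0.025, 1.573, -0.012, 1.134, -0.075], TCP at [0.215, 0.587, 0.227] pointing down, gripper open.
Joint ranges: [-2.62, 2.62], [-0.44, 2.09], [-1.27, 1.32], [0.08, 2.57], [-1.32, 4.46], [0.12, 2], [-2.74, 2.74]. Speed limits (rad/s): [2.22, 2.22, 3.01, 3.01, 3.14, 3.14, 3.14].

INTERFACE

Orientations are given as a rotation vector (axis times angle).
In Python, from cell import arm, imaging gives the robot as it stands. The module is installed in compiled form; this text tells all that it offers.
- The arm moves only by the tool send_rows, never from a script. Its argument "steps" is a list of rows, each a list of 5 numbers: the opening, from 0 (shut) to 1 (fully open), then the shift along the tool's x, y, z in cm, then the turn about the tool's y in rad. In form: [[jaw, x, y, z, roll], ...]. A call has 1 to 20 rows; each row is the pose to reach, as a shift and turn from the pose commanded when the call began, along the tool's axes at that moment; what a row does not reach only later rows make up. A row lasts 1/8 s, in which the tool goes at most 62.5 mm and 10.7 degrees, less where a joint would pass 70% of its speed; a pose out of reach is approached as far as the arm can. A call with a gripper value outside its range is refused whole. The fingers move at their own pace and stop on an object; "squeeze" is the grip in N (left out, the last holds). Time passes only in rows, so rows that repeat a pose let the fingers close. It gives the time, the measured TCP pose, the force and the opening at its end, in the units of the state.
- arm.observe(): the state, without advancing time (a new reading comes with each control period).
- imaging.get_image(name): name is "side" or "top"; returns the picture (384x512x3 uint8, blue, green, red); there is no depth.
- imaging.camera_params(name): a dict with "camera_matrix" (3x3 intrinsics, pixels), "position" and "orientation" of the camera in the world. Camera axes: x right, y down, z forward; pixel columns grow to the right and rows downward; lengths in m; the calibration is good to about 2 mm. A picture is of the moment at which its call begins. camera_params takes no time and is no camera call.
- arm.sign_off(): hands the job in, once; it reports no verdict.
The state is a dict: "clock": time; "joints": joint angles; "dq": joint speeds; "joint_efforts": joint torques, N m; "position": TCP position; "ee_rot": TCP orientation; "force": force on the tool from outside, world axes, zero at the start; "ft_torque": the same for the moment, N m; "width": opening from 0.0 (shut) to 1.0 (fully open).
Only numpy, scipy, OpenCV 4.12 (cv2) and the standard library are available. Lean on these libraries where they do the work, as an engineer would, in place of code of your own. Each camera call takes 0.05 s, during which the arm holds its last target.

## Working session

There is one attempt and no reset: what is moved stays moved. The work goes in short steps, Python scripts to look and compute and a tool call to move; the robot and the scene stay as the last step left them, time stands still between calls to the robot, and variables do not carry over. Pictures are saved under pics/ and viewed, and the job is handed in when it is done.

Besides the shell and the picture viewer there is one more tool, called after "Request:" as name([rows], argument=value, ...), one row to a line, values as JSON. send_rows: Moves the arm, as the interface text tells. Its arguments: {"type":"object","properties":{"steps":{"type":"array","items":{"type":"array","items":{"type":"number"}}},"squeeze":{"type":"number"}},"required":["steps"]}

```bash
mkdir -p pics; ls
python3 - <<'E'
from cell import arm, imaging
import cv2
print(arm.observe())
for n in ("side","top"):
    print(n, imaging.camera_params(n))
    cv2.imwrite(f"pics/{n}0.png", cv2.resize(imaging.get_image(n),(800,600),interpolation=cv2.INTER_CUBIC))
E
```

```text
pics
{'clock': 0.0, 'joints': array([-1.32159529,  0.43523035,  0.02496074,  1.57409311, -0.01161367,
        1.13399733, -0.0751215 ]), 'dq': array([-0.00157648, -0.00068585,  0.00056353, -0.00096089, -0.00045115,
       -0.00038647,  0.00058847]), 'joint_efforts': array([-1.18351414e-03, -6.67831779e+01,  9.84234139e-01, -3.14480710e+01,
       -6.06541126e-02,  4.27555607e-02,  2.03461736e-04]), 'position': array([0.21523477, 0.58622509, 0.22594179]), 'ee_rot': array([-1.35640481, -0.94532545,  0.947345  ]), 'force': array([ 0.53140936,  0.45872559, -0.10492486]), 'ft_torque': array([-0.00331175, -0.01054342,  0.02700931]), 'width': 1.0002568947181305}
side {'camera_matrix': array([[359.34738954,   0.        , 258.12700852],
       [  0.        , 359.34738954, 188.50755358],
       [  0.        ,   0.        ,   1.        ]]), 'position': array([ 0.42898851, -0.76689558,  0.96777088]), 'orientation': array([-2.37975352,  0.16267465, -0.06348203])}
top {'camera_matrix': array([[428.35302326,   0.        , 258.53749129],
       [  0.        , 428.35302326, 196.80822668],
       [  0.        ,   0.        ,   1.        ]]), 'position': array([0.40633778, 0.00243027, 1.54185574]), 'orientation': array([-2.18855163,  2.15823183, -0.07097648])}
```

View pics/side0.png

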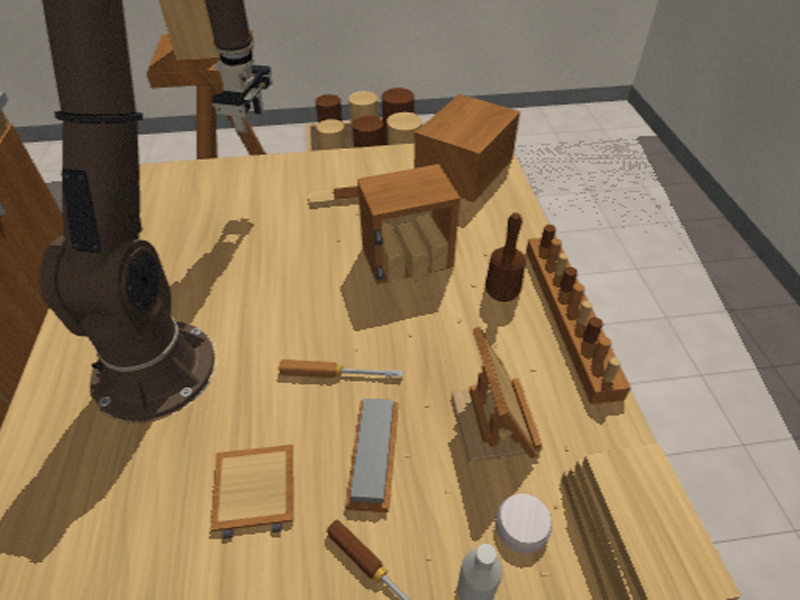

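View pics/top0.png

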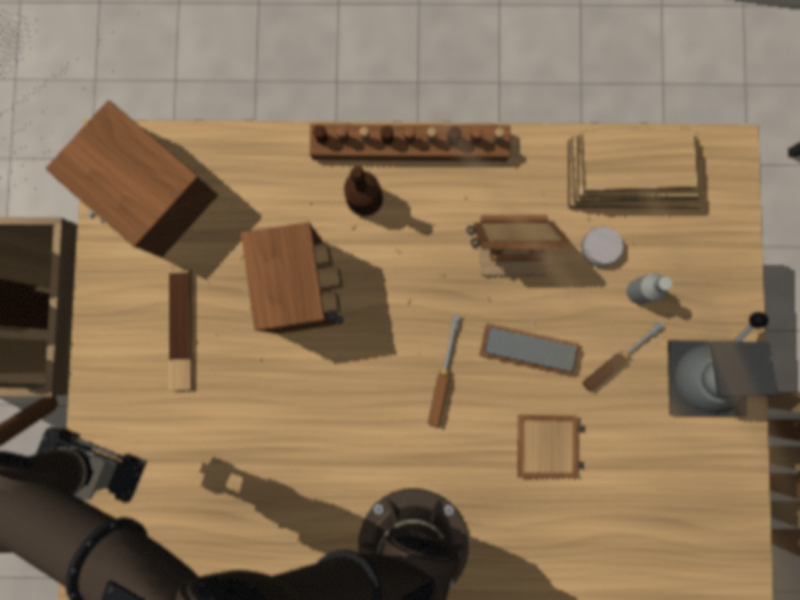

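```bash
cat > h.py <<'E'
from cell import arm, imaging
import cv2, numpy as np
from scipy.spatial.transform import Rotation as R
def cam(n):
    p=imaging.camera_params(n); return p["camera_matrix"],p["position"],R.from_rotvec(p["orientation"]).as_matrix()
def proj(n,P):
    K,t,M=cam(n); c=(np.atleast_2d(P)-t)@M; q=c@K.T; return q[:,:2]/q[:,2:]
def ray(n,uv):
    K,t,M=cam(n); d=M@np.linalg.inv(K)@np.array([uv[0],uv[1],1.]); return t,d/np.linalg.norm(d)
def onz(n,uv,z):
    t,d=ray(n,uv); return t+d*(z-t[2])/d[2]
def tri(us,ut):
    a,d=ray("side",us); b,e=ray("top",ut)
    s=np.linalg.lstsq(np.c_[d,-e],b-a,rcond=None)[0]; p,q=a+d*s[0],b+e*s[1]
    return (p+q)/2, np.linalg.norm(p-q)
def crop(im,x0,y0,w,h,s,name):
    cv2.imwrite("pics/"+name,cv2.resize(im[y0:y0+h,x0:x0+w],(w*s,h*s),interpolation=cv2.INTER_CUBIC))
def snap(tag):
    d={}
    for n in("side","top"):
        d[n]=imaging.get_image(n); cv2.imwrite(f"pics/raw_{n}_{tag}.png",d[n])
    return d
E
python3 - <<'E'
from h import *
o=arm.observe(); print(R.from_rotvec(o["ee_rot"]).as_matrix().round(3))
for n in("side","top"):
    t,d=ray(n,(256,192)); print(n,t,d)
d=snap("a")
crop(d["side"],215,95,90,90,6,"cup_s.png"); crop(d["top"],145,130,90,90,6,"cup_t.png")
crop(d["side"],270,195,90,110,5,"eas_s.png"); crop(d["top"],290,125,110,65,7,"eas_t.png")
crop(d["side"],110,0,90,100,5,"grip_s.png")
print(proj("top",[[0,0,0],[.5,.3,0]]),o["clock"])
E
```

```text
[[ 0.345 -0.    -0.939]
 [ 0.939 -0.001  0.345]
 [-0.001 -1.    -0.   ]]
side [ 0.42898851 -0.76689558  0.96777088] [ 0.0857549   0.67440004 -0.7333694 ]
top [0.40633778 0.00243027 1.54185574] [ 0.09096106  0.02139522 -0.99562459]
[[263.78812349 347.30100362]
 [182.69009757 204.03756606]] 0.1
```

View pics/cup_s.png

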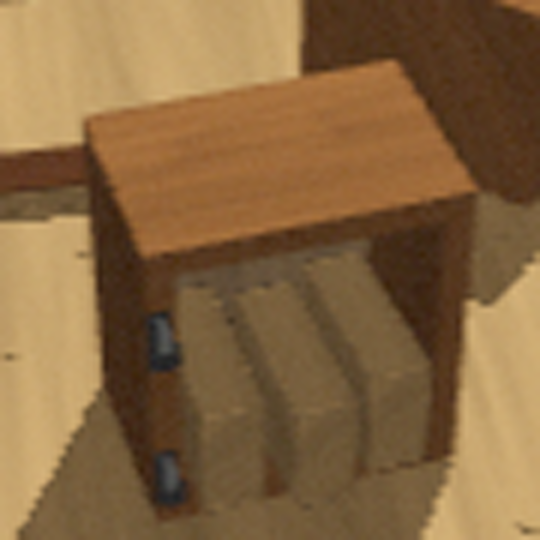

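View pics/cup_t.png

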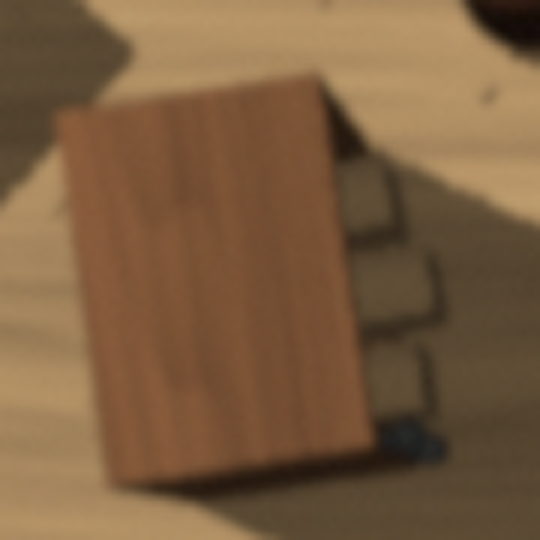

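View pics/eas_s.png

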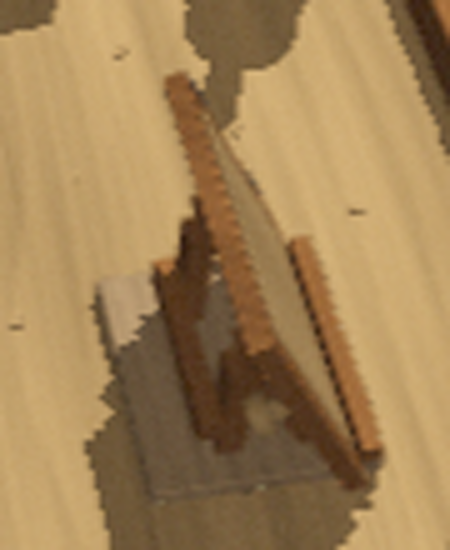

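View pics/eas_t.png

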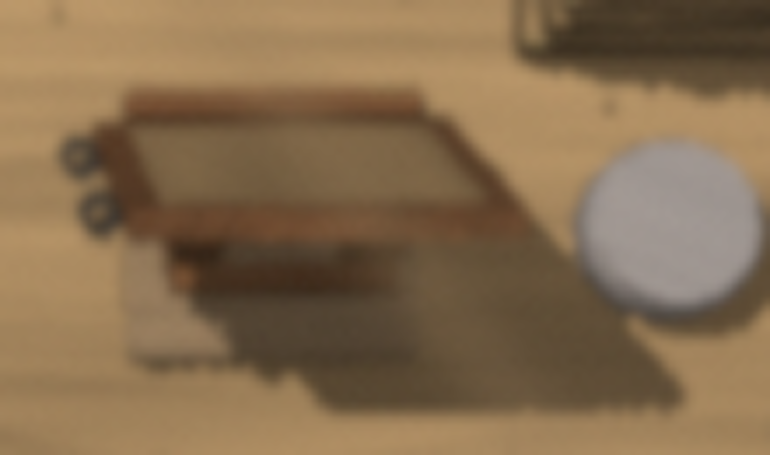

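View pics/grip_s.png

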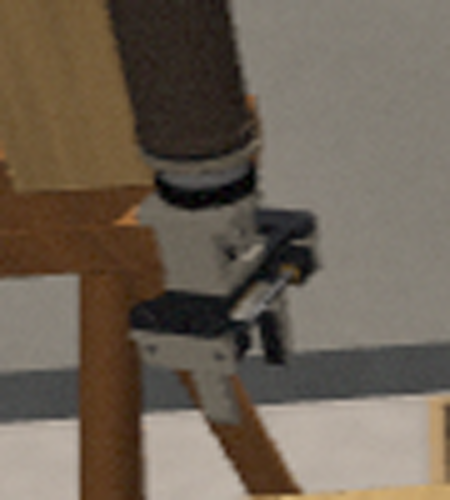

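```bash
cat > m1.py <<'E'
from h import *
def quad(n,im,seed,tol=(3,14,14)):
    lab=cv2.GaussianBlur(im,(3,3),0); hsv=cv2.cvtColor(lab,cv2.COLOR_BGR2HSV)
    c=hsv[seed[1]-3:seed[1]+4,seed[0]-3:seed[0]+4].reshape(-1,3).mean(0)
    lo=c-np.array([6,55,28]); hi=c+np.array([6,55,28])
    m=cv2.inRange(hsv,np.clip(lo,0,255),np.clip(hi,0,255))
    k,l,st,ct=cv2.connectedComponentsWithStats(m); m=(l==l[seed[1],seed[0]]).astype(np.uint8)*255
    m=cv2.morphologyEx(m,cv2.MORPH_CLOSE,np.ones((5,5)));m=cv2.morphologyEx(m,cv2.MORPH_OPEN,np.ones((7,7)))
    cs=max(cv2.findContours(m,cv2.RETR_EXTERNAL,cv2.CHAIN_APPROX_NONE)[0],key=cv2.contourArea)
    q=cv2.approxPolyDP(cv2.convexHull(cs),6,True)[:,0].astype(float)
    pts=cs[:,0].astype(float); L=[]
    for i in range(len(q)):   # refine sides
        a,b=q[i],q[(i+1)%len(q)]; d=(b-a)/np.linalg.norm(b-a); s=(pts-a)@d; e=abs((pts-a)@np.array([-d[1],d[0]]))
        sel=pts[(s>.12*np.linalg.norm(b-a))&(s<.88*np.linalg.norm(b-a))&(e<2.5)]
        vx,vy,x,y=cv2.fitLine(sel.astype(np.float32),cv2.DIST_HUBER,0,.01,.01).ravel()
        nn=np.array([-vy,vx]); 
        if nn@(np.array([x,y])-q.mean(0))<0: nn=-nn
        L.append((nn,nn@np.array([x,y])+0.5))  # pixel centre -> edge half a pixel out
    out=[]
    for i in range(len(L)):
        A=np.array([L[i-1][0],L[i][0]]); out.append(np.linalg.solve(A,[L[i-1][1],L[i][1]]))
    return np.array(out),m
E
python3 - <<'E'
from m1 import *
for n,seed in(("top",(181,176)),("side",(262,122))):
    im=cv2.imread(f"pics/raw_{n}_a.png"); q,m=quad(n,im,seed); print(n,q.round(1).tolist())
    P=np.array([onz(n,u,.212) for u in q]); print(P.round(4).tolist())
    e=np.roll(P,-1,0)-P; print(np.linalg.norm(e,axis=1).round(4), np.degrees(np.arctan2(e[:,1],e[:,0])).round(2), P.mean(0).round(4))
E
```

```text
top [[65.4000015258789, 66.9000015258789], [125.0, 97.5999984741211], [123.0999984741211, 115.0], [84.9000015258789, 157.39999389648438], [92.4000015258789, 163.5], [29.0, 107.9000015258789]]
[[0.9235, 0.6497, 0.212], [0.8245, 0.4533, 0.212], [0.7681, 0.4572, 0.212], [0.6304, 0.5727, 0.212], [0.6111, 0.5482, 0.212], [0.7879, 0.7598, 0.212]]
[0.2199 0.0566 0.1797 0.0312 0.2757 0.1747] [-116.75  176.12  139.99 -128.25   50.12  -39.06] [0.7576 0.5735 0.212 ]
side [[292.1000061035156, 126.4000015258789], [238.89999389648438, 137.1999969482422], [228.0, 113.5], [281.29998779296875, 104.19999694824219]]
[[0.6816, 0.2175, 0.212], [0.4935, 0.1835, 0.212], [0.4683, 0.3244, 0.212], [0.6692, 0.3563, 0.212]]
[0.1912 0.143  0.2034 0.1393] [-169.76  100.13    9.03  -84.9 ] [0.5781 0.2704 0.212 ]
```

```bash
sed -i 's/^    k,l,st,ct=.*$/    m=cv2.morphologyEx(m,cv2.MORPH_CLOSE,np.ones((3,3))); l=cv2.connectedComponents(m,connectivity=4)[1]; lb=np.bincount(l[seed[1]-3:seed[1]+4,seed[0]-3:seed[0]+4].ravel(),minlength=2); lb[0]=0; m=(l==lb.argmax()).astype(np.uint8)*255/' m1.py
python3 - <<'E'
from m1 import *
for n,seed in(("top",(181,176)),("side",(262,122))):
    im=cv2.imread(f"pics/raw_{n}_a.png"); q,m=quad(n,im,seed); print(n,q.round(1).tolist())
    cv2.imwrite(f"pics/mask_{n}.png",m[80:240,140:300])
    P=np.array([onz(n,u,.212) for u in q]); print(P.round(4).tolist())
    e=np.roll(P,-1,0)-P; print(np.linalg.norm(e,axis=1).round(4), np.degrees(np.arctan2(e[:,1],e[:,0])).round(2), P.mean(0).round(4))
E
```

```text
top [[65.4000015258789, 66.9000015258789], [125.0, 97.5999984741211], [123.0999984741211, 115.0], [84.9000015258789, 157.39999389648438], [92.4000015258789, 163.5], [29.0, 107.9000015258789]]
[[0.9235, 0.6497, 0.212], [0.8245, 0.4533, 0.212], [0.7681, 0.4572, 0.212], [0.6304, 0.5727, 0.212], [0.6111, 0.5482, 0.212], [0.7879, 0.7598, 0.212]]
[0.2199 0.0566 0.1797 0.0312 0.2757 0.1747] [-116.75  176.12  139.99 -128.25   50.12  -39.06] [0.7576 0.5735 0.212 ]
side [[292.1000061035156, 126.4000015258789], [238.89999389648438, 137.1999969482422], [228.0, 113.5], [281.29998779296875, 104.19999694824219]]
[[0.6816, 0.2175, 0.212], [0.4935, 0.1835, 0.212], [0.4683, 0.3244, 0.212], [0.6692, 0.3563, 0.212]]
[0.1912 0.143  0.2034 0.1393] [-169.76  100.13    9.03  -84.9 ] [0.5781 0.2704 0.212 ]
```

```bash
cat >> h.py <<'E'
def edge(im,a,b,w=4,trim=.1,sign=0):
    """subpixel line through the strongest gradient near segment a-b -> (point,dir,rms)"""
    g=cv2.GaussianBlur(im,(3,3),0).astype(np.float32); a=np.array(a,float); b=np.array(b,float); L=np.linalg.norm(b-a); d=(b-a)/L; nn=np.array([-d[1],d[0]])
    s=np.arange(trim*L,(1-trim)*L,.5); t=np.arange(-w,w+.01,.25)
    X=(a[0]+s[:,None]*d[0]+t*nn[0]).astype(np.float32); Y=(a[1]+s[:,None]*d[1]+t*nn[1]).astype(np.float32)
    p=cv2.remap(g,X,Y,cv2.INTER_LINEAR); G=np.linalg.norm(np.gradient(p,axis=1),axis=2)
    k=G.argmax(1); pts=[]
    for i in range(len(s)):
        j=np.arange(max(0,k[i]-4),min(len(t),k[i]+5)); tt=(G[i,j]*t[j]).sum()/G[i,j].sum(); pts.append(a+s[i]*d+tt*nn)
    pts=np.array(pts,np.float32); f=cv2.fitLine(pts,cv2.DIST_HUBER,0,.01,.01).ravel()
    r=(pts-f[2:])@np.array([-f[1],f[0]]); return f[2:].astype(float),f[:2].astype(float),np.median(abs(r))
def inter(l1,l2):
    s=np.linalg.solve(np.c_[l1[1],-l2[1]],l2[0]-l1[0]); return l1[0]+s[0]*l1[1]
def poly(im,c,**k):
    L=[edge(im,c[i],c[(i+1)%len(c)],**k) for i in range(len(c))]
    return np.array([inter(L[i-1],L[i]) for i in range(len(c))]),[round(l[2],2) for l in L]
E
python3 - <<'E'
from h import *
C={"top":[(154.5,148.7),(198,142.5),(207.5,204.5),(163.3,210.8)],"side":[(229.5,114.5),(281.5,105),(293.5,126.5),(240,138)]}
for n in C:
    im=cv2.imread(f"pics/raw_{n}_a.png"); q,r=poly(im,C[n],w=3); print(n,q.round(1).tolist(),r)
    P=np.array([onz(n,u,.212) for u in q]); print(P.round(4).tolist())
    e=np.roll(P,-1,0)-P; print(np.linalg.norm(e,axis=1).round(4), np.degrees(np.arctan2(e[:,1],e[:,0])).round(2), P.mean(0).round(4))
E
```

```text
top [[153.7, 147.7], [197.5, 141.9], [206.2, 203.7], [162.4, 212.4]] [np.float32(0.23), np.float32(0.24), np.float32(0.52), np.float32(0.16)]
[[0.664, 0.356, 0.212], [0.6841, 0.2178, 0.212], [0.4891, 0.1857, 0.212], [0.46, 0.3219, 0.212]]
[0.1397 0.1975 0.1392 0.2068] [ -81.73 -170.64  102.08    9.52] [0.5743 0.2704 0.212 ]
side [[228.0, 114.0], [280.5, 104.4], [294.2, 126.3], [238.2, 137.5]] [np.float32(0.13), np.float32(0.07), np.float32(0.09), np.float32(0.1)]
[[0.4681, 0.3217, 0.212], [0.666, 0.3554, 0.212], [0.689, 0.2174, 0.212], [0.4912, 0.1826, 0.212]]
[0.2008 0.1399 0.2009 0.141 ] [   9.68  -80.53 -170.01   99.43] [0.5786 0.2693 0.212 ]
```

Run:
```python
from h import *
T=cv2.imread("pics/raw_top_a.png");S=cv2.imread("pics/raw_side_a.png")
# outer top edge in top view
l=edge(T,(310,158.9),(364,158.9),w=2,trim=.05); print(l)
for u in (310,364): 
    p=l[0]+l[1]*(u-l[0][0])/l[1][0]; print(onz("top",p,.1836).round(4))
# inner top edge (raw) 
q,r=poly(T,[(308,143),(353,142.5),(365,159),(308.5,159)],w=2); print(q.round(1).tolist(),r)
crop(S,295,200,60,100,6,"d_s.png")
for u in [(301.4,147.1),(304.3,155.3)]:
    for z in (.065,.155,.185): print(u,z,onz("top",u,z).round(4))
c=np.array([.5775,.2695,0]);a=np.radians(99.65);M=np.array([[np.cos(a),-np.sin(a),0],[np.sin(a),np.cos(a),0],[0,0,1]])
for z in(.042,.064,.152,.174):
    p=c+M@[-.083,.093,z]; print(p.round(4),proj("top",p).round(1),proj("side",p).round(1))
```

```text
(array([339.8500061 , 158.62817383]), array([9.99999583e-01, 9.02847736e-04]), np.float32(0.6327776))
[ 0.64   -0.1395  0.1836]
[ 0.6419 -0.3117  0.1836]
[[310.3, 142.6], [354.6, 142.4], [367.0, 158.9], [307.3, 158.9]] [np.float32(0.02), np.float32(0.06), np.float32(0.3), np.float32(0.65)]
(301.4, 147.1) 0.065 [ 0.7005 -0.1218  0.065 ]
(301.4, 147.1) 0.155 [ 0.6826 -0.1142  0.155 ]
(301.4, 147.1) 0.185 [ 0.6766 -0.1117  0.185 ]
(304.3, 155.3) 0.065 [ 0.6718 -0.1321  0.065 ]
(304.3, 155.3) 0.155 [ 0.6556 -0.1239  0.155 ]
(304.3, 155.3) 0.185 [ 0.6502 -0.1211  0.185 ]
[0.4997 0.1721 0.042 ] [[216.7 203.9]] [[242.7 175.7]]
[0.4997 0.1721 0.064 ] [[216.  203.4]] [[242.5 171.3]]
[0.4997 0.1721 0.152 ] [[212.9 201.7]] [[241.7 152.9]]
[0.4997 0.1721 0.174 ] [[212.1 201.2]] [[241.5 148. ]]
```

View pics/d_s.png

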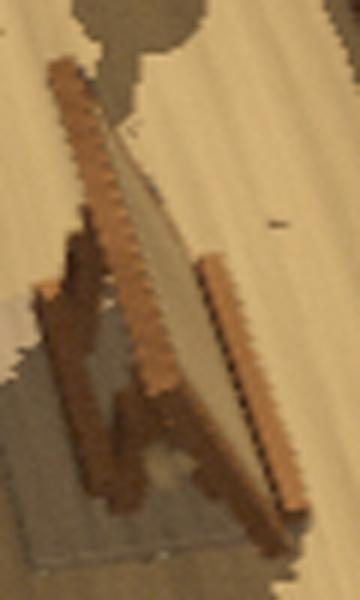

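Run:
```python
from h import *
for u,z in [((303.3,210.8),.1836),((319.5,265),.1836),((325.3,263.3),.1895),((340.5,292.5),.015),((309.8,210.5),.1895)]: print(u,onz("side",u,z).round(4))
```

```text
(303.3, 210.8) [ 0.644  -0.1362  0.1836]
(319.5, 265) [ 0.6451 -0.3141  0.1836]
(325.3, 263.3) [ 0.659  -0.3147  0.1895]
(340.5, 292.5) [ 0.7285 -0.3128  0.015 ]
(309.8, 210.5) [ 0.6608 -0.1423  0.1895]
```

Request:
send_rows([
  [1, 0, -10, 0, 0],
  [1, 0, -12, 0, 0],
  [1, -10, -12, -12, 0.2],
  [1, -60.4, -12, -71.2, 1.21],
  [1, -60.4, -12, -71.2, 1.21],
  [1, -60.4, -12, -71.2, 1.21],
  [1, -60.4, -12, -71.2, 1.21],
  [1, -60.4, -12, -71.2, 1.21],
  [1, -60.4, -12, -71.2, 1.21],
  [1, -60.4, -12, -71.2, 1.21],
  [1, -60.4, -12, -71.2, 1.21],
  [1, -60.4, -12, -71.2, 1.21],
  [1, -60.4, -12, -71.2, 1.21],
  [1, -60.4, -12, -71.2, 1.21],
  [1, -60.4, -12, -71.2, 1.21],
  [1, -60.4, -12, -71.2, 1.21],
  [1, -60.4, -12, -71.2, 1.21],
  [1, -60.4, -12, -71.2, 1.21],
  [1, -60.4, -12, -71.2, 1.21],
  [1, -60.4, -12, -71.2, 1.21],
])

```text
clock: 2.7
position: [0.6757, -0.2239, 0.3471]
ee_rot: [-1.57, -0.009, 0.008]
force: [-0.1, 0.2, -0.0]
width: 0.998
```

Request:
send_rows([
  [1, 0, 6, -0.1, 0],
  [1, 0, 12, -0.1, 0],
  [1, 0, 12, -0.1, 0],
])

```text
clock: 3.08
position: [0.6734, -0.2232, 0.2229]
ee_rot: [-1.567, -0.003, 0.015]
force: [-0.5, 0.8, 1.8]
width: 0.998
```

Run:
```python
from h import *
d=snap("b"); print(arm.observe()["position"])
crop(d["side"],255,150,130,150,4,"b_s.png"); crop(d["top"],270,120,130,75,6,"b_t.png")
```

```text
[ 0.67638601 -0.22591686  0.22903236]
```

View pics/b_s.png

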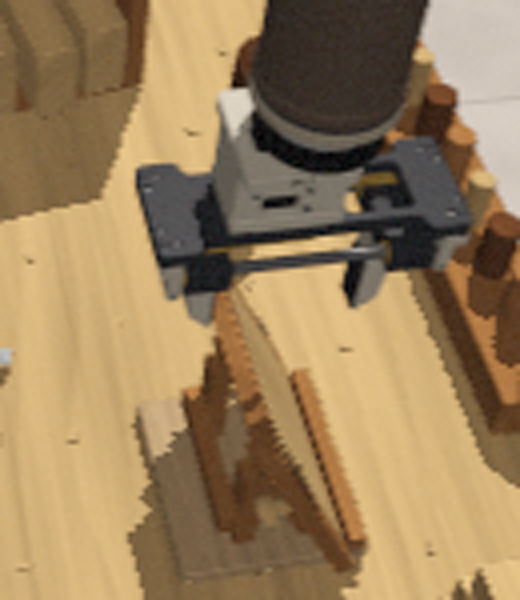

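View pics/b_t.png

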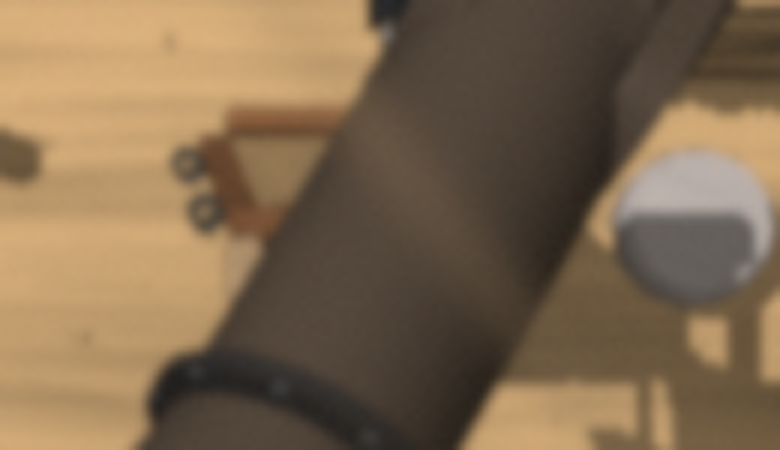

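Request:
send_rows([
  [1, 0, 4, 0, 0],
  [1, 0, 7.8, 0, 0],
  [1, 0, 7.8, 0, 0],
  [1, 0.8, 7.8, 0, 0],
  [1, 1.6, 7.8, 0, 0],
  [1, 2.4, 7.8, 0, 0],
  [1, 3.2, 7.8, 0, 0],
  [1, 4.0, 7.8, 0, 0],
  [1, 4.7, 7.8, 0, 0],
  [1, 4.7, 7.8, 0, 0],
], squeeze=10)

```text
clock: 4.42
position: [0.7231, -0.2261, 0.1484]
ee_rot: [-1.571, -0.007, 0.007]
force: [0.1, -0.3, 0.6]
width: 1.003
```

Run:
```python
from h import *
d={"side":imaging.get_image("side")}; print(arm.observe()["position"])
crop(d["side"],255,150,130,150,4,"c_s.png")
```

```text
[ 0.7226992  -0.22620253  0.14840872]
```

View pics/c_s.png

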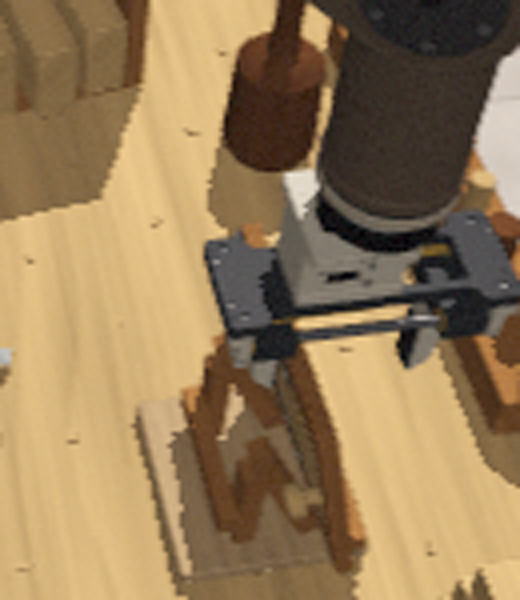

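Request:
send_rows([
  [0.7, 0, 0, 0, 0],
  [0.5, 0, 0, 0, 0],
  [0.4, 0, 0, 0, 0],
  [0.3, 0, 0, 0, 0],
  [0.2, 0, 0, 0, 0],
  [0.1, 0, 0, 0, 0],
  [0, 0, 0, 0, 0],
  [0, 0, 0, 0, 0],
], squeeze=15)

```text
clock: 5.48
position: [0.7226, -0.2262, 0.1487]
ee_rot: [-1.571, -0.007, 0.007]
force: [0.2, -0.9, 0.8]
width: 0.174
```

Run:
```python
from h import *
d={"side":imaging.get_image("side")}; o=arm.observe();print(o["position"],o["width"],o["force"])
crop(d["side"],255,150,130,150,4,"d_s.png")
```

```text
[ 0.72283001 -0.22617017  0.14869864] 0.15088364752356653 [ 0.64943572  0.12202502 -2.75823631]
```

View pics/d_s.png

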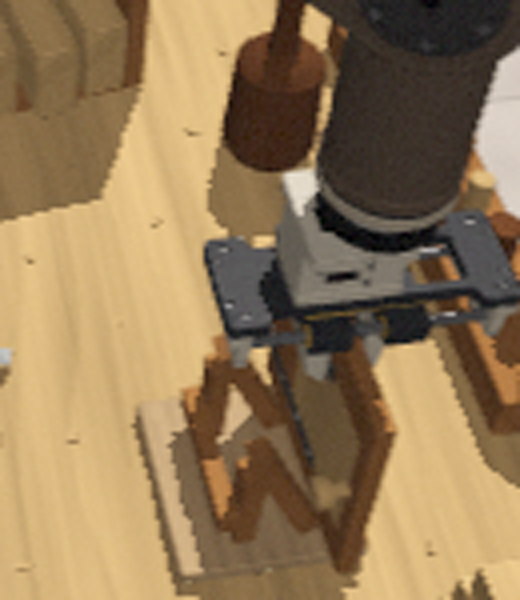

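Request:
send_rows([
  [0, 0, 0, 0, 0],
  [0, 0, -1, 0, 0],
  [0, 0, -4, 0, 0],
  [0, 0, -8, 0, 0],
  [0, 0, -15, 0, 0],
  [0, 0, -15, 0, 0],
  [0, 0, -15, 0, 0],
], squeeze=60)

```text
clock: 6.4
position: [0.7221, -0.2264, 0.2988]
ee_rot: [-1.57, -0.006, 0.007]
force: [-0.8, -0.5, -3.6]
width: 0.149
```

Run:
```python
from h import *
d=snap("e"); o=arm.observe();print(o["position"],o["width"],o["force"],o["ft_torque"],R.from_rotvec(o["ee_rot"]).as_matrix().round(4))
crop(d["side"],255,80,150,200,3,"e_s.png");crop(d["top"],270,100,130,95,6,"e_t.png")
```

```text
[ 0.72170787 -0.22570195  0.29651845] 0.14676043797288552 [-0.45460208  1.0184967  -4.38434159] [-0.07472606  0.05296767 -0.05929751] [[ 1.     -0.0034 -0.0087]
 [ 0.0087  0.0014  1.    ]
 [-0.0034 -1.      0.0014]]
```

View pics/e_s.png

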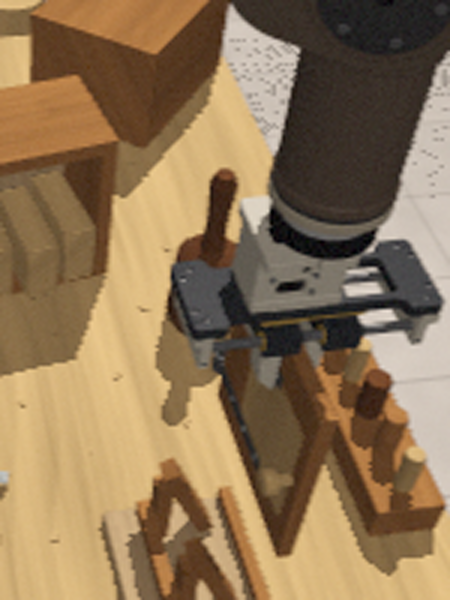

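View pics/e_t.png

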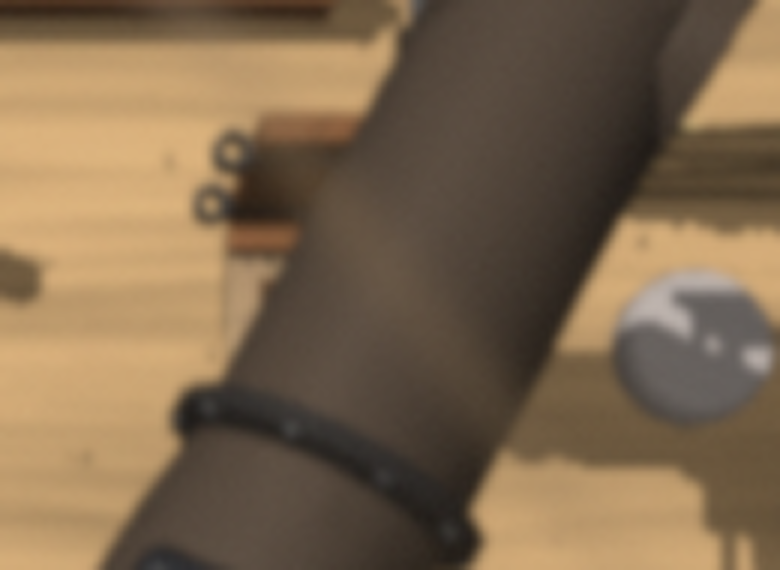

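Run:
```python
from h import *
T=cv2.imread("pics/raw_top_e.png"); crop(T,290,115,40,40,14,"e_ring.png")
print(onz("top",(308.7,125.3),.3208),onz("top",(305.3,134),.2108))
```

```text
[ 0.71371809 -0.12095478  0.3208    ] [ 0.7134254  -0.12152165  0.2108    ]
```

View pics/e_ring.png

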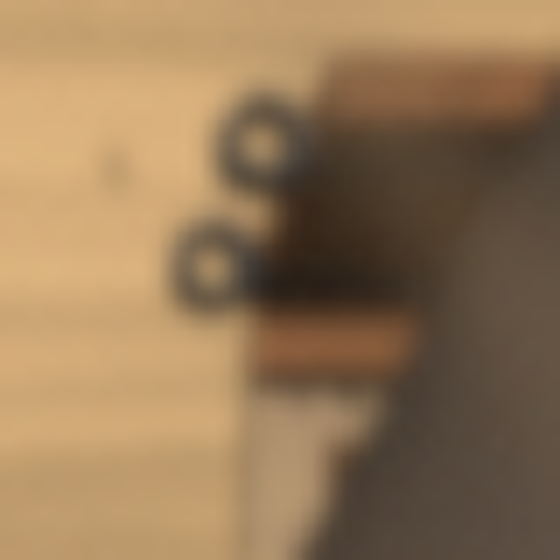

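```bash
cat >> h.py <<'E'
C=np.array([.5775,.2695,0]);A=np.radians(99.65);MC=np.array([[np.cos(A),-np.sin(A),0],[np.sin(A),np.cos(A),0],[0,0,1]])
def tocup(p): return (np.atleast_2d(p)-C)@MC
def fromcup(p): return C+MC@np.array(p,float)
E
python3 - <<'E'
from h import *
f=lambda u,x0,y0,s:((u[0]+.5)/s-.5+x0,(u[1]+.5)/s-.5+y0)
for u in [(380,158),(390,232),(428,250),(440,318),(420,342),(426,408)]:
    print("top",tocup(onz("top",f(u,145,130,6),.098)).round(4))
# side: front top edges of blanks (left,right)
for u in [(205,420),(265,405),(290,410),(352,398),(368,375),(430,355)]:
    print("side",tocup(onz("side",f(u,215,95,6),.098)).round(4))
e=cv2.imread("pics/raw_side_e.png"); crop(e,220,100,80,90,7,"bl_s.png")
E
```

```text
top [[-0.0828 -0.0694  0.098 ]]
top [[-0.0823 -0.0264  0.098 ]]
top [[-0.1022 -0.0129  0.098 ]]
top [[-0.1032  0.0265  0.098 ]]
top [[-0.0901  0.0383  0.098 ]]
top [[-0.088   0.0759  0.098 ]]
side [[-0.0907  0.071   0.098 ]]
side [[-0.0889  0.0332  0.098 ]]
side [[-0.0975  0.0203  0.098 ]]
side [[-0.0986 -0.0183  0.098 ]]
side [[-0.082  -0.0343  0.098 ]]
side [[-0.0761 -0.0765  0.098 ]]
```

View pics/bl_s.png

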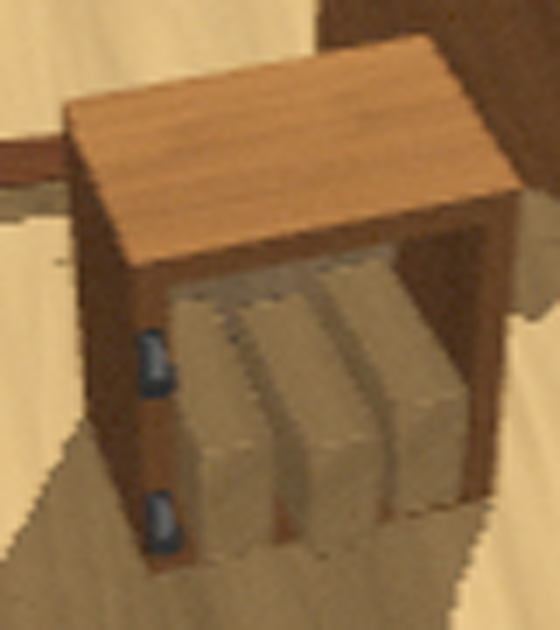

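Run:
```python
from h import *
T=cv2.imread("pics/raw_top_a.png");S=cv2.imread("pics/raw_side_a.png")
crop(S,300,130,50,70,8,"m_s.png");crop(T,210,95,50,50,8,"m_t.png")
```

```text
(no output)
```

View pics/m_s.png

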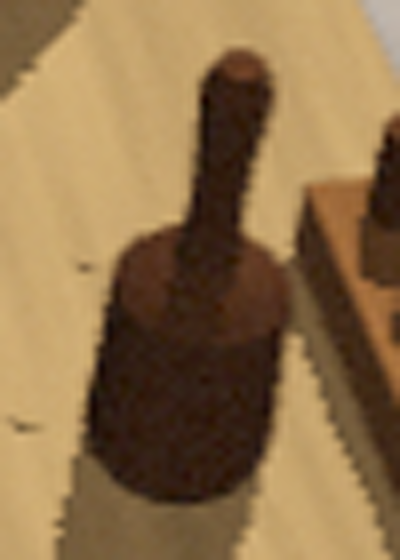

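View pics/m_t.png

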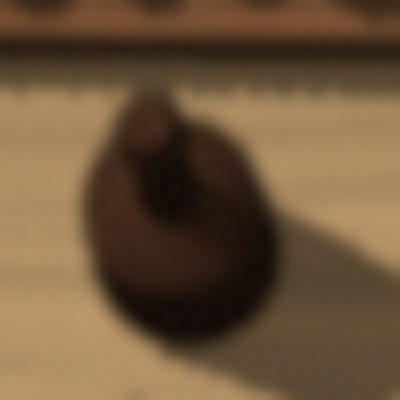

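Run:
```python
from h import *
f=lambda u,x0,y0,s:((u[0]+.5)/s-.5+x0,(u[1]+.5)/s-.5+y0)
p=tri(f((240,65),300,130,8),f((148,125),210,95,8)); print(p, tocup(p[0]))
```

```text
(array([0.78448729, 0.12190266, 0.22665722]), np.float64(0.0032474356611961915)) [[-0.18020595 -0.17931683  0.22665722]]
```

Request:
send_rows([
  [0, -2, 0, 3, -0.03],
  [0, -4, 0, 8, -0.07],
  [0, -6, 0, 13, -0.11],
  [0, -8, 0, 18, -0.14],
  [0, -10, 0, 23, -0.16],
  [0, -10.4, 0, 27.2, -0.16],
  [0, -10.4, 0, 27.2, -0.16],
  [0, -10.4, 5, 27.2, -0.16],
  [0, -10.4, 10, 27.2, -0.16],
  [0, -10.4, 13.9, 27.2, -0.16],
  [0, -10.4, 13.9, 27.2, -0.16],
  [0, -10.4, 13.9, 27.2, -0.16],
])

```text
clock: 8.0
position: [0.6168, 0.044, 0.1607]
ee_rot: [-1.567, -0.133, 0.131]
force: [1.2, 1.5, -2.6]
width: 0.154
```

Run:
```python
from h import *
d=snap("f"); o=arm.observe();M=R.from_rotvec(o["ee_rot"]).as_matrix();print(o["position"],o["width"],o["force"],o["ft_torque"],np.degrees(np.arctan2(M[1,2],M[0,2])),tocup(o["position"]))
crop(d["side"],210,60,140,150,4,"f_s.png");crop(d["top"],140,110,150,110,5,"f_t.png")
```

```text
[0.61738419 0.04443909 0.16158276] 0.15087148879119666 [ 0.12276547 -0.06593313 -3.40275056] [-0.10421979  0.08768743 -0.0255278 ] 99.65317873159421 [[-0.22856208 -0.00159307  0.16158276]]
```

View pics/f_s.png

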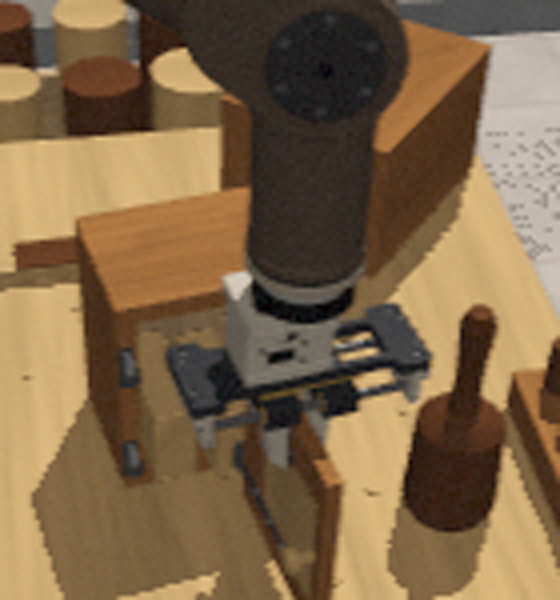

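View pics/f_t.png

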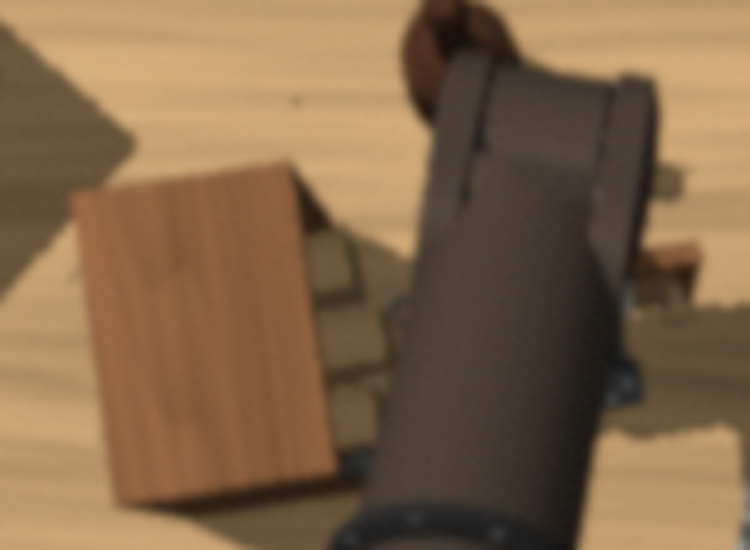

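Request:
send_rows([
  [0, 0, 0.2, 1, 0],
  [0, 0, 0.2, 1.8, 0],
  [0, 0, 0.2, 2.5, 0],
  [0, 0, 0.2, 3.2, 0],
  [0, 0, 0.2, 3.8, 0],
  [0, 0, 0.2, 4.4, 0],
  [0, 0, 0.2, 4.6, 0],
  [0, 0, 0.2, 4.6, 0],
])

```text
clock: 9.1
position: [0.6082, 0.0907, 0.1575]
ee_rot: [-1.566, -0.133, 0.133]
force: [0.1, 0.0, -3.7]
width: 0.151
```

```bash
cat > st.py <<'E'
from h import *
o=arm.observe();M=R.from_rotvec(o["ee_rot"]).as_matrix();print(round(o["clock"],2),"cup",tocup(o["position"]).round(4),"w",round(o["width"],3),"Fcup",(o["force"]@MC).round(2),"T",(o["ft_torque"]@MC).round(2),"yaw",np.degrees(np.arctan2(M[1,2],M[0,2])).round(2))
E
python3 st.py
```

```text
9.1 cup [[-0.1815 -0.0003  0.1575]] w 0.151 Fcup [ 0.02 -0.07 -3.71] T [0.08 0.1  0.02] yaw 99.7
```

Request:
send_rows([
  [0, 0, 0, 0.2, 0],
  [0, 0, 0, 0.4, 0],
  [0, 0, 0, 0.4, 0],
])

```text
clock: 9.48
position: [0.6077, 0.0942, 0.1576]
ee_rot: [-1.567, -0.133, 0.133]
force: [0.2, -1.4, -4.1]
width: 0.147
```

```bash
python3 st.py
```

```text
9.47 cup [[-0.1779 -0.0004  0.1576]] w 0.147 Fcup [-1.44  0.04 -4.06] T [ 0.02  0.45 -0.02] yaw 99.68
```

Request:
send_rows([
  [0, 0, 0, 0.1, 0],
  [0, 0, 0, 0.2, 0],
  [0, 0, 0, 0.2, 0],
])

```text
clock: 9.85
position: [0.6077, 0.0945, 0.158]
ee_rot: [-1.568, -0.132, 0.131]
force: [0.5, -6.1, -1.2]
width: 0.148
```

```bash
python3 st.py
```

```text
9.85 cup [[-0.1776 -0.0004  0.158 ]] w 0.148 Fcup [-6.06  0.53 -1.21] T [0.29 1.64 0.09] yaw 99.62
```

Request:
send_rows([
  [0, 0, 0, -1.2, 0],
  [0, 0, 0, -3.6, 0],
  [0, -2.5, 0, -3.6, 0],
  [0, -5.2, 0, -3.6, 0],
  [0, -5.2, 0, -3.6, 0],
  [0, -5.2, 0, -2.6, 0],
  [0, -5.2, 0, -2, 0],
  [0, -5.2, 0, -1.4, 0],
  [0, -5.2, 0, -0.9, 0],
  [0, -5.2, 0, -0.5, 0],
  [0, -5.2, 0, -0.4, 0],
  [0, -5.2, 0, -0.4, 0],
])

```text
clock: 11.35
position: [0.5567, 0.0837, 0.1576]
ee_rot: [-1.566, -0.133, 0.133]
force: [0.1, -0.2, -3.5]
width: 0.145
```

```bash
python3 st.py
```

```text
11.35 cup [[-0.1797  0.0516  0.1576]] w 0.145 Fcup [-0.21 -0.11 -3.53] T [-0.04  0.21 -0.02] yaw 99.68
```

Request:
send_rows([
  [0, 0, 0, 0.1, 0],
  [0, 0, 0, 0.3, 0],
  [0, 0, 0, 0.4, 0],
  [0, 0, 0, 0.4, 0],
])

```text
clock: 11.85
position: [0.5565, 0.0856, 0.158]
ee_rot: [-1.569, -0.132, 0.131]
force: [0.6, -5.9, -1.0]
width: 0.147
```

```bash
python3 st.py
```

```text
11.85 cup [[-0.1777  0.0516  0.158 ]] w 0.147 Fcup [-5.96  0.38 -1.04] T [0.31 1.77 0.1 ] yaw 99.61
```

Request:
send_rows([
  [0, 0, 0, -1.2, 0],
  [0, 0, 0, -3.2, 0],
  [0, 4, 0, -3.2, 0],
  [0, 8, 0, -3.2, 0],
  [0, 10.1, 0, -3.2, 0],
  [0, 10.1, 0, -3.2, 0],
  [0, 10.1, 0, -2, 0],
  [0, 10.1, 0, -1.4, 0],
  [0, 10.1, 0, -0.9, 0],
  [0, 10.1, 0, -0.5, 0],
  [0, 10.1, 0, -0.4, 0],
  [0, 10.1, 0, -0.4, 0],
])

```text
clock: 13.35
position: [0.6564, 0.1006, 0.1578]
ee_rot: [-1.566, -0.133, 0.133]
force: [0.1, 0.1, -4.0]
width: 0.15
```

```bash
python3 st.py
```

```text
13.35 cup [[-0.1797 -0.0494  0.1578]] w 0.15 Fcup [ 0.07 -0.1  -3.96] T [ 0.08  0.1  -0.03] yaw 99.68
```

Request:
send_rows([
  [0, 0, 0, 0.1, 0],
  [0, 0, 0, 0.3, 0],
  [0, 0, 0, 0.4, 0],
  [0, 0, 0, 0.4, 0],
])

```text
clock: 13.85
position: [0.6562, 0.1025, 0.1581]
ee_rot: [-1.569, -0.132, 0.131]
force: [0.3, -5.6, -1.6]
width: 0.147
```

```bash
python3 st.py
```

```text
13.85 cup [[-0.1779 -0.0496  0.1581]] w 0.147 Fcup [-5.54  0.67 -1.56] T [0.23 1.58 0.15] yaw 99.6
```

Request:
send_rows([
  [0, 0, 0, -1, 0],
  [0, 0, -1, -4, 0],
  [0, -2, -3, -6, 0],
  [0, -6, -4.5, -6, 0],
  [0, -10, -4.5, -6, 0],
  [0, -14, -4.5, -5, 0],
  [0, -14, -4.5, -3, 0],
  [0, -14, -4.5, -1.4, 0],
  [0, -14, -4.5, -1, 0],
  [0, -14, -4.5, -1, 0],
  [0, -14, -4.5, -1, 0],
])

```text
clock: 15.22
position: [0.5197, 0.0702, 0.2027]
ee_rot: [-1.568, -0.132, 0.132]
force: [-0.2, -3.6, -1.9]
width: 0.149
```

```bash
python3 st.py
python3 - <<'E'
from h import *
d=snap("g")
crop(d["side"],200,80,140,130,5,"g_s.png");crop(d["top"],140,110,140,110,5,"g_t.png")
E
```

```text
15.22 cup [[-0.1868  0.0904  0.2027]] w 0.149 Fcup [-3.52  0.82 -1.94] T [0.33 0.91 0.12] yaw 99.64
```

View pics/g_s.png

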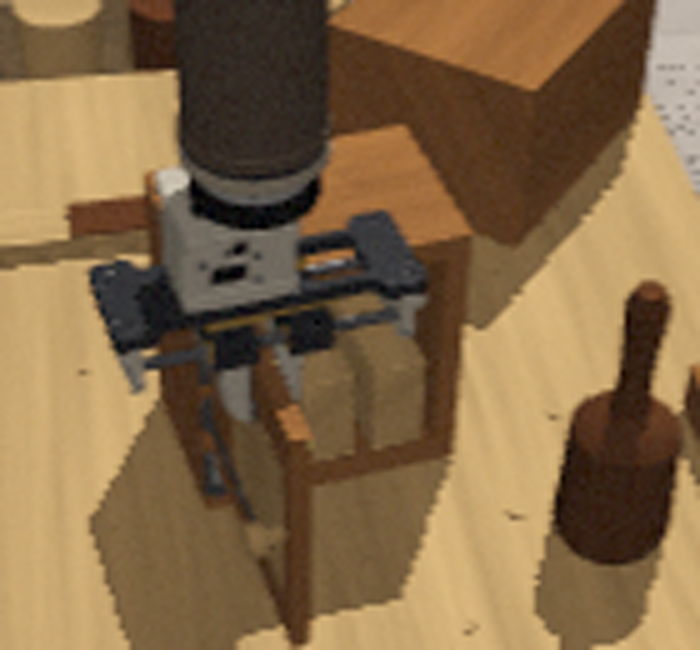

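View pics/g_t.png

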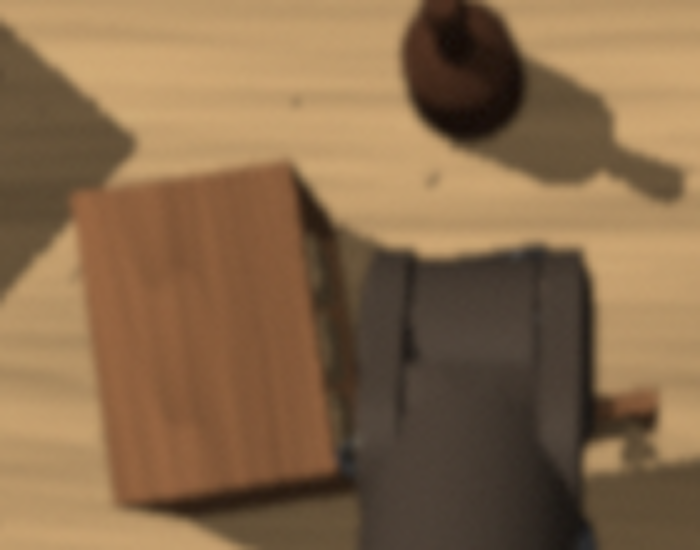

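```bash
python3 st.py
cat > pj.py <<'E'
from h import *
import sys
def door_pts(ey=.1042,dz=-.0407):
    o=arm.observe();M=R.from_rotvec(o["ee_rot"]).as_matrix();p=o["position"]
    yd=M[:,2].copy();yd[2]=0;yd/=np.linalg.norm(yd);xd=np.array([yd[1],-yd[0],0])
    c=p+yd*(ey-.1015)+np.array([0,0,dz]);B=np.c_[xd,yd,[0,0,1]]
    return lambda q:c+B@np.array(q,float)
if __name__=="__main__":
    D=door_pts();tag=sys.argv[1]
    im=cv2.imread(f"pics/raw_side_{tag}.png");s=5;x0,y0=200,80
    v=cv2.resize(im[y0:y0+130,x0:x0+140],None,fx=s,fy=s,interpolation=cv2.INTER_CUBIC)
    for q in [(-.007,-.0915,.093),(.007,-.0915,.093),(-.007,-.0915,-.093),(.007,-.0915,-.093),(-.031,-.075,0),(-.003,.1015,-.045),(-.003,.1015,-.065)]:
        u=proj("side",D(q))[0]; cv2.circle(v,tuple(int(round(k)) for k in((u[0]+.5-x0)*s,(u[1]+.5-y0)*s)),3,(0,0,255),-1)
    cv2.imwrite(f"pics/pj_{tag}.png",v)
E
python3 pj.py g
```

```text
15.32 cup [[-0.1868  0.0904  0.2027]] w 0.15 Fcup [-4.21  0.98 -1.77] T [0.27 1.05 0.07] yaw 99.64
```

View pics/pj_g.png

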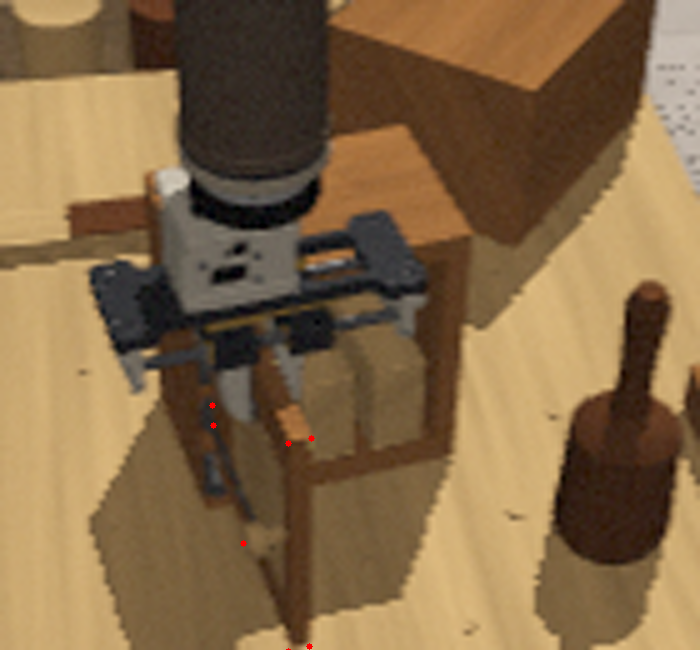

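Request:
send_rows([
  [0, 0, 0, -0.4, 0],
  [0, 0, 0, -0.6, 0],
  [0, 0, 0, -0.6, 0],
])

```text
clock: 15.7
position: [0.5205, 0.0651, 0.2027]
ee_rot: [-1.566, -0.133, 0.132]
force: [-0.7, -0.6, -3.6]
width: 0.146
```

```bash
python3 st.py
python3 - <<'E'
from h import *
from pj import door_pts
d=snap("i");D=door_pts()
crop(d["top"],185,180,50,50,12,"i_t.png");crop(d["side"],225,130,50,60,10,"i_s.png")
for z in(.065,.045,-.045,-.065): 
  p=D((-.003,.1015,z)); print(tocup(p).round(4),proj("top",p),proj("side",p))
E
```

```text
15.7 cup [[-0.192   0.0905  0.2027]] w 0.146 Fcup [-0.47  0.84 -3.57] T [0.07 0.07 0.02] yaw 99.67
[[-0.0876  0.0936  0.227 ]] [[211.51459188 199.98731124]] [[241.12381914 136.50093097]]
[[-0.0876  0.0936  0.207 ]] [[212.30470283 200.45180724]] [[241.33593073 141.26309905]]
[[-0.0876  0.0936  0.117 ]] [[215.5876294  202.38179726]] [[242.22991195 161.33408467]]
[[-0.0876  0.0936  0.097 ]] [[216.26200933 202.77825649]] [[242.41612165 165.51472306]]
```

View pics/i_t.png

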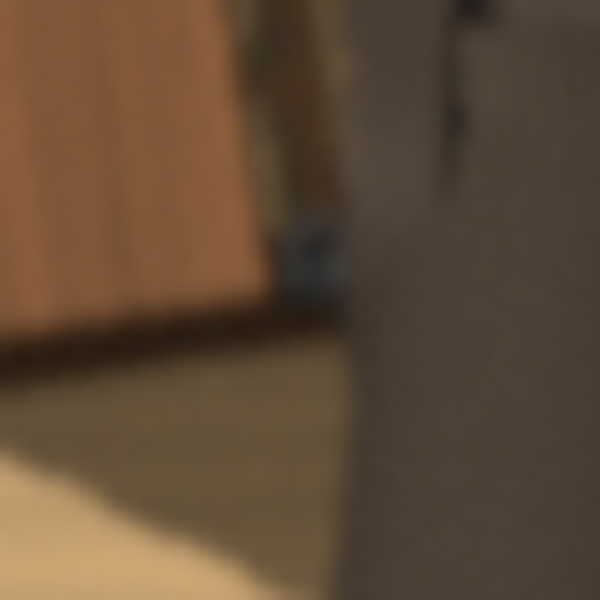

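View pics/i_s.png

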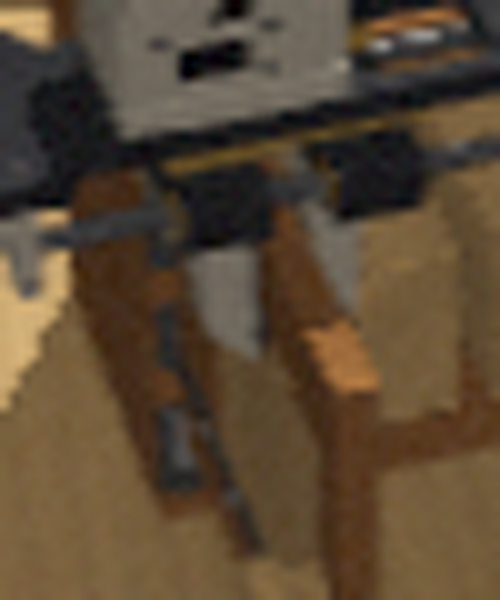

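Run:
```python
from h import *
S=cv2.imread("pics/raw_side_i.png"); x0,y0,s=235,120,10
v=cv2.resize(S[y0:y0+60,x0:x0+65],None,fx=s,fy=s,interpolation=cv2.INTER_CUBIC)
def dot(p,c):
    u=proj("side",p)[0]; cv2.circle(v,tuple(int(round(k)) for k in((u[0]+.5-x0)*s,(u[1]+.5-y0)*s)),3,c,-1)
for y in(-.1,-.07,-.03,.0,.03): 
    dot(fromcup((-.064,y,.098)),(0,0,255)); dot(fromcup((-.064,y,.018)),(255,0,0)); dot(fromcup((-.07,y,.018)),(0,255,0)); dot(fromcup((-.07,y,0)),(0,255,255)); dot(fromcup((-.07,y,.194)),(255,0,255))
cv2.imwrite("pics/i_bl.png",v)
```

```text
(no output)
```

View pics/i_bl.png

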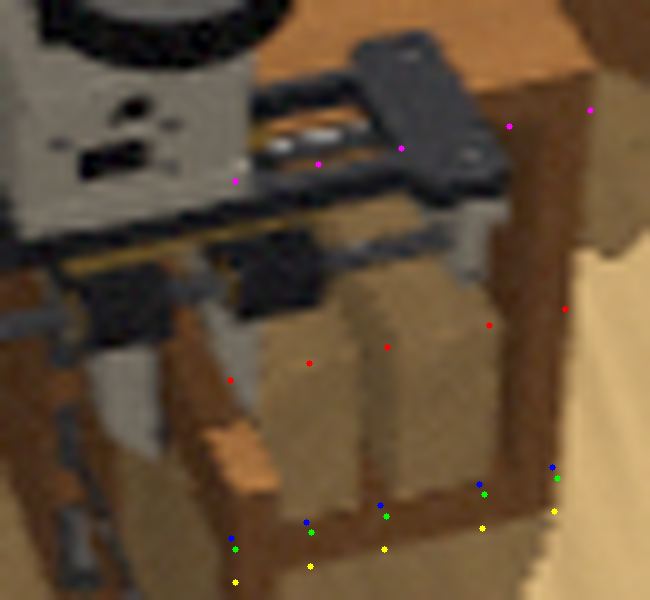

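Run:
```python
from h import *
S=cv2.imread("pics/raw_side_i.png"); A0=cv2.imread("pics/raw_side_a.png")
crop(S,230,150,30,35,18,"i_z.png"); crop(A0,230,140,30,42,14,"a_z.png")
```

```text
(no output)
```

View pics/i_z.png

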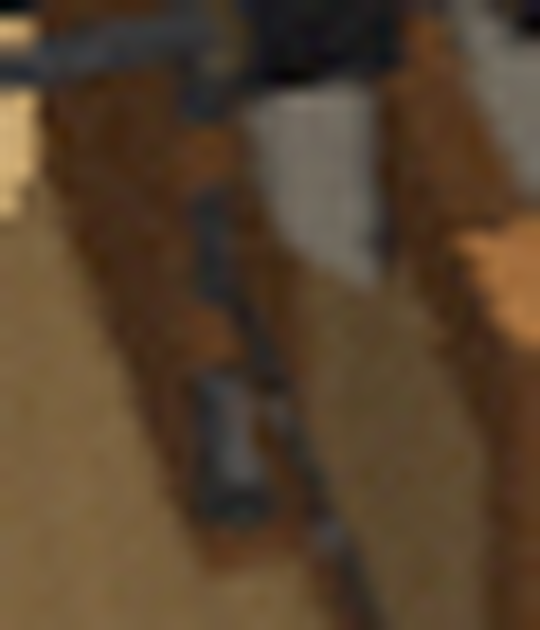

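View pics/a_z.png

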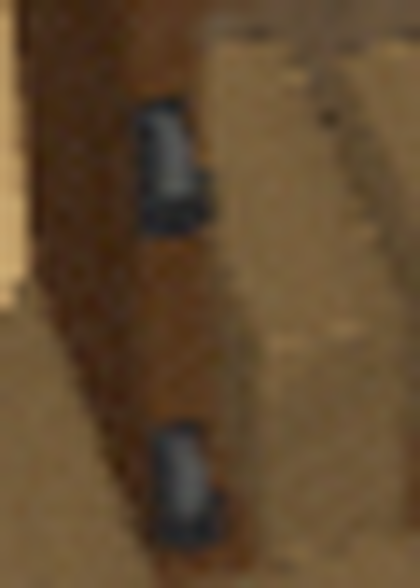

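Request:
send_rows([
  [0, 0.05, 0, 0.3, 0],
  [0, 0.05, 0, 0.45, 0],
  [0, 0.05, 0, 0.45, 0],
])

```text
clock: 16.18
position: [0.5201, 0.0698, 0.2027]
ee_rot: [-1.567, -0.133, 0.133]
force: [-0.1, -0.3, -2.3]
width: 0.148
```

```bash
python3 st.py
```

```text
16.18 cup [[-0.1873  0.09    0.2027]] w 0.148 Fcup [-0.31  0.19 -2.29] T [ 0.04  0.11 -0.06] yaw 99.71
```

Request:
send_rows([
  [0, 0, 1, 0, 0],
  [0, 0, 2, 0, 0],
  [0, 0, 3, 0, 0],
  [0, 0, 3, 0, 0],
])

```text
clock: 16.68
position: [0.5194, 0.0693, 0.1716]
ee_rot: [-1.567, -0.131, 0.134]
force: [0.4, 0.3, -2.8]
width: 0.153
```

```bash
python3 st.py
python3 - <<'E'
from h import *
d=snap("j")
crop(d["side"],225,130,50,60,10,"j_s.png");crop(d["top"],185,180,50,50,12,"j_t.png")
E
```

```text
16.68 cup [[-0.1876  0.0908  0.1716]] w 0.153 Fcup [ 0.26 -0.5  -2.8 ] T [ 0.02  0.07 -0.04] yaw 99.67
```

View pics/j_s.png

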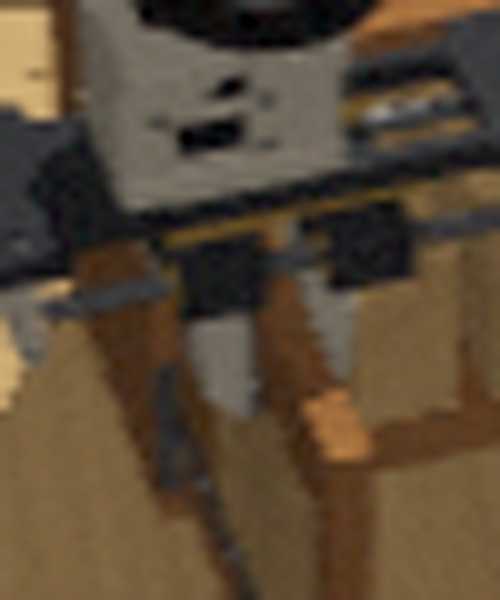

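Request:
send_rows([
  [0, 0.05, 0.3, 0, 0],
  [0, 0.05, 0.6, 0, 0],
  [0, 0.05, 0.8, 0, 0],
  [0, 0.05, 0.8, 0, 0],
])

```text
clock: 17.27
position: [0.5205, 0.0696, 0.1646]
ee_rot: [-1.567, -0.132, 0.133]
force: [-0.1, 0.2, -3.6]
width: 0.149
```

```bash
python3 st.py
```

```text
17.27 cup [[-0.1875  0.0897  0.1646]] w 0.149 Fcup [ 0.24  0.1  -3.58] T [0.07 0.1  0.02] yaw 99.68
```

Request:
send_rows([
  [0, 0, 0.2, 0, 0],
  [0, 0, 0.4, 0, 0],
  [0, 0, 0.6, 0, 0],
  [0, 0, 0.6, 0, 0],
])

```text
clock: 17.77
position: [0.5205, 0.0696, 0.1585]
ee_rot: [-1.567, -0.132, 0.133]
force: [-0.5, -0.6, -3.5]
width: 0.145
```

```bash
python3 st.py
```

```text
17.77 cup [[-0.1875  0.0897  0.1585]] w 0.145 Fcup [-0.52  0.57 -3.5 ] T [0.06 0.06 0.01] yaw 99.68
```

Request:
send_rows([
  [0, 0, 0.2, 0, 0],
  [0, 0, 0.4, 0, 0],
  [0, 0, 0.6, 0, 0],
  [0, 0, 0.6, 0, 0],
])

```text
clock: 18.27
position: [0.5205, 0.0696, 0.1525]
ee_rot: [-1.567, -0.132, 0.133]
force: [-0.7, 0.4, -3.8]
width: 0.148
```

```bash
python3 st.py
```

```text
18.27 cup [[-0.1875  0.0897  0.1525]] w 0.148 Fcup [ 0.48  0.66 -3.83] T [0.08 0.11 0.04] yaw 99.68
```

Request:
send_rows([
  [0, 0, 0.15, 0, 0],
  [0, 0, 0.3, 0, 0],
  [0, 0, 0.4, 0, 0],
  [0, 0, 0.4, 0, 0],
])

```text
clock: 18.77
position: [0.5206, 0.0696, 0.1486]
ee_rot: [-1.567, -0.133, 0.133]
force: [0.0, 0.3, -3.6]
width: 0.152
```

```bash
python3 st.py;  python3 - <<'E'
from h import *
d=snap("k")
crop(d["side"],215,120,70,90,7,"k_s.png")
E
```

```text
18.77 cup [[-0.1875  0.0896  0.1486]] w 0.152 Fcup [ 0.27 -0.06 -3.62] T [ 0.05  0.11 -0.02] yaw 99.68
```

View pics/k_s.png

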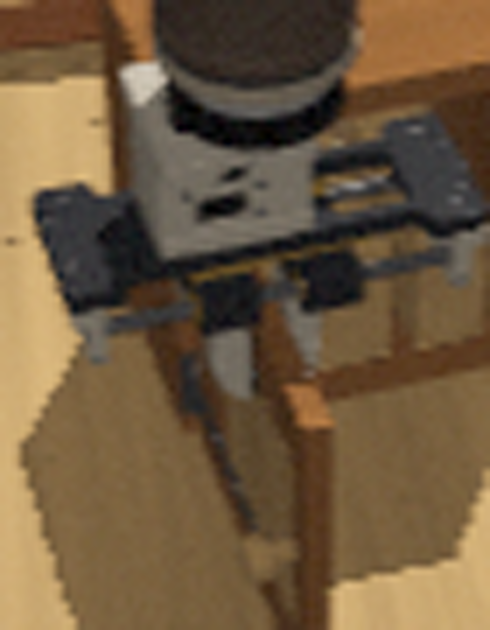

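Still hanging freely at about 1 mm above the seat; feel for the collar.

Request:
send_rows([
  [0, 0, 0.1, 0, 0],
  [0, 0, 0.2, 0, 0],
  [0, 0, 0.2, 0, 0],
])

```text
clock: 19.25
position: [0.5209, 0.0696, 0.1472]
ee_rot: [-1.566, -0.133, 0.132]
force: [-1.4, -1.0, 2.6]
width: 0.146
```

```bash
python3 st.py
```

```text
19.25 cup [[-0.1876  0.0893  0.1472]] w 0.146 Fcup [-0.75  1.55  2.55] T [ 0.41 -0.37  0.11] yaw 99.67
```

Request:
send_rows([
  [0, 0, 0.1, 0, 0],
  [0, 0, 0.2, 0, 0],
  [0, 0, 0.2, 0, 0],
])

```text
clock: 19.62
position: [0.5216, 0.0691, 0.1464]
ee_rot: [-1.566, -0.134, 0.131]
force: [-3.2, -4.0, 18.7]
width: 0.146
```

```bash
python3 st.py
```

```text
19.62 cup [[-0.1882  0.0887  0.1464]] w 0.146 Fcup [-3.42  3.83 18.74] T [ 1.48 -0.54  0.49] yaw 99.66
```

Request:
send_rows([
  [0, 0, -0.2, 0, 0],
  [0, 0, -0.2, -0.2, 0],
  [0, 0, -0.2, -0.4, 0],
  [0, 0, -0.2, -0.4, 0],
])

```text
clock: 20.12
position: [0.5212, 0.0676, 0.1466]
ee_rot: [-1.564, -0.134, 0.134]
force: [-1.8, 6.6, 0.9]
width: 0.147
```

```bash
python3 st.py
```

```text
20.12 cup [[-0.1896  0.0893  0.1466]] w 0.147 Fcup [6.78 0.67 0.9 ] T [ 0.02 -1.8  -0.09] yaw 99.76
```

Request:
send_rows([
  [0, 0, 0, 0.3, 0],
  [0, 0, 0, 0.3, 0],
  [0.2, 0, 0, 0.3, 0],
  [0.25, 0, 0, 0.3, 0],
  [0.4, 0, 0, 0.3, 0],
  [0.5, 0, 0, 0.3, 0],
  [0.5, 0, 0, 0.3, 0],
  [0.5, 0, 0, 0.3, 0],
], squeeze=10)

```text
clock: 21.12
position: [0.5208, 0.0686, 0.1467]
ee_rot: [-1.567, -0.133, 0.133]
force: [-0.9, 0.6, 0.3]
width: 0.498
```

```bash
python3 st.py;  python3 - <<'E'
from h import *
d=snap("l")
crop(d["side"],200,100,110,120,5,"l_s.png")
E
```

```text
21.12 cup [[-0.1885  0.0895  0.1467]] w 0.498 Fcup [0.73 0.75 0.3 ] T [ 0.02  0.08 -0.01] yaw 99.68
```

View pics/l_s.png

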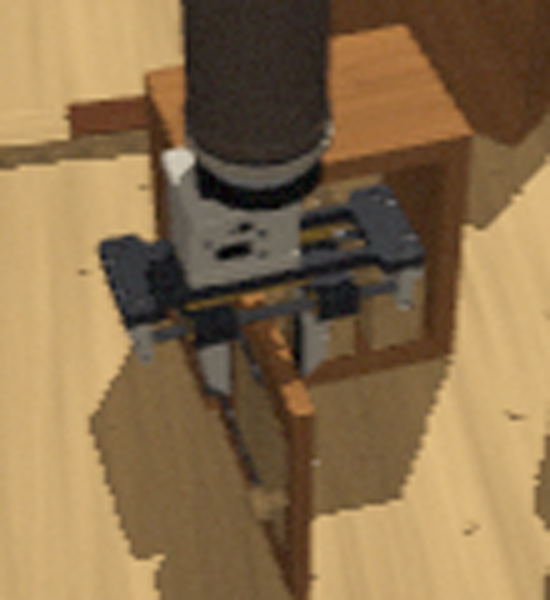

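Request:
send_rows([
  [0.5, 0, -2, 0, 0],
  [0.5, 0, -6, 0, 0],
  [0.5, 0, -8.5, 0, 0],
  [0.3, 0, -8.5, 0, 0],
  [0, -2, -8.5, -1.2, 0],
  [0, -4.2, -8.5, -2.5, 0],
  [0, -4.2, -8.5, -2.5, 0],
  [0, -4.2, -5, -2.5, 0],
  [0, -4.2, -1.8, -2.5, 0],
  [0, -4.2, -1.8, -2.5, 0],
])

```text
clock: 22.48
position: [0.4821, 0.0371, 0.1626]
ee_rot: [-1.568, -0.129, 0.137]
force: [0.0, -0.8, 0.7]
width: 0.007
```

```bash
python3 st.py;  python3 - <<'E'
from h import *
d=snap("m")
crop(d["side"],200,100,110,120,5,"m2_s.png")
o=arm.observe();print(o["joints"].round(2))
t=tocup(o["position"])[0]; P=np.array([-84,93.])
for th in [90,80,70,60,50,40,30,25,20,15,10,6,3,0,-1]:
    a=np.radians(th);u=np.array([-np.sin(a),-np.cos(a)]);n=np.array([-np.cos(a),np.sin(a)])
    c=P+130*u+(4+9.5*abs(np.cos(a))+19*abs(np.sin(a)))*n
    print(th,c.round(1),"tool x %.2f z %.2f"%(-(c[1]-t[1]*1e3)/10,(c[0]-t[0]*1e3)/10))
E
```

```text
22.48 cup [[-0.2131  0.133   0.1626]] w 0.007 Fcup [-0.77  0.12  0.69] T [0.03 0.09 0.02] yaw 99.69
[-0.66  0.3   0.6   2.02 -0.22  0.88  0.23]
90 [-214.  116.] tool x 1.51 z -0.05
80 [-216.3   94.4] tool x 3.67 z -0.27
70 [-214.7   72.1] tool x 5.90 z -0.12
60 [-209.2   49.8] tool x 8.13 z 0.43
50 [-199.4   28.3] tool x 10.28 z 1.41
40 [-185.6    8.5] tool x 12.26 z 2.80
30 [-167.8   -8.7] tool x 13.98 z 4.57
25 [-157.6  -16.1] tool x 14.72 z 5.59
20 [-146.7  -22.5] tool x 15.36 z 6.68
15 [-135.1  -27.9] tool x 15.90 z 7.84
10 [-123.   -32.1] tool x 16.33 z 9.06
6 [-112.9  -34.7] tool x 16.58 z 10.06
3 [-105.3  -36.1] tool x 16.72 z 10.83
0 [-97.5 -37. ] tool x 16.81 z 11.60
-1 [-95.6 -37.2] tool x 16.83 z 11.80
```

View pics/m2_s.png

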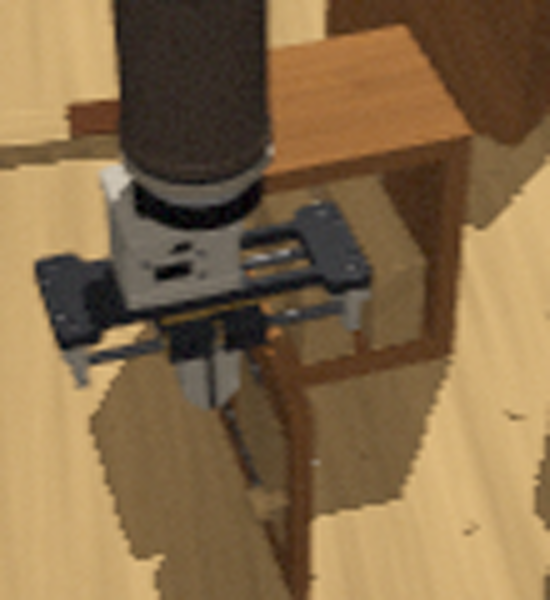

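Request:
send_rows([
  [0, 0.8, 0, 0, 0],
  [0, 1.5, 0, -0.1, 0],
  [0, 2.2, 0, -0.2, 0],
  [0, 2.9, 0, -0.2, 0],
  [0, 3.7, 0, -0.3, 0],
  [0, 4.4, 0, -0.2, 0],
  [0, 5.2, 0, -0.2, 0],
  [0, 5.9, 0, -0.1, 0],
  [0, 6.6, 0, 0.1, 0],
  [0, 7.4, 0, 0.2, 0],
  [0, 8.1, 0, 0.4, 0],
  [0, 8.8, 0, 0.7, 0],
  [0, 9.6, 0, 1.1, 0],
  [0, 10.3, 0, 1.4, 0],
  [0, 10.9, 0, 1.9, 0],
  [0, 11.6, 0, 2.3, 0],
  [0, 12.3, 0, 2.8, 0],
  [0, 12.8, 0, 3.4, 0],
  [0, 13.4, 0, 3.9, 0],
  [0, 13.9, 0, 4.5, 0],
])

```text
clock: 25.08
position: [0.6134, 0.105, 0.1647]
ee_rot: [-1.567, -0.133, 0.133]
force: [-0.2, -0.8, 0.0]
width: 0.006
```

```bash
python3 st.py;  python3 - <<'E'
from h import *
d=snap("n")
crop(d["side"],200,90,130,120,5,"n_s.png")
E
```

```text
25.07 cup [[-0.1681 -0.0078  0.1647]] w 0.006 Fcup [-0.75  0.31  0.04] T [ 0.09  0.05 -0.02] yaw 99.67
```

View pics/n_s.png

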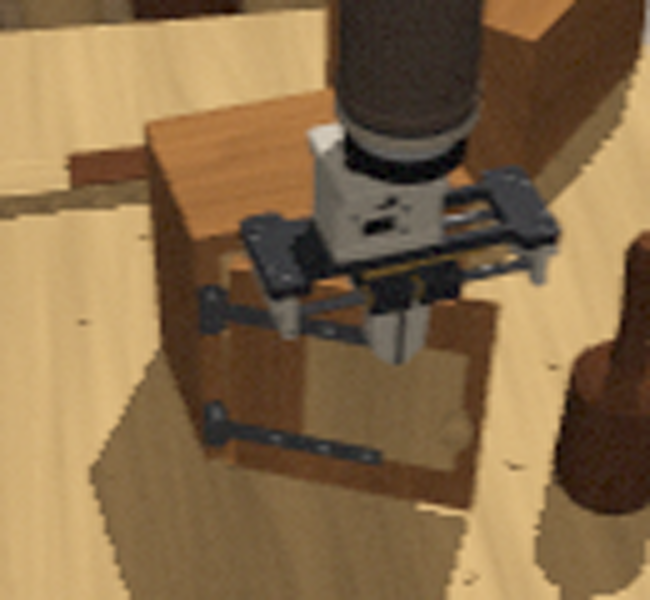

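Request:
send_rows([
  [0, 0.4, 0, 0.5, 0],
  [0, 0.8, 0, 1.0, 0],
  [0, 1.1, 0, 1.6, 0],
  [0, 1.4, 0, 2.1, 0],
  [0, 1.7, 0, 2.7, 0],
  [0, 2.0, 0, 3.3, 0],
  [0, 2.2, 0, 3.8, 0],
  [0, 2.4, 0, 4.3, 0],
  [0, 2.5, 0, 4.8, 0],
  [0, 2.6, 0, 5.2, 0],
  [0, 2.7, 0, 5.5, 0],
  [0, 2.8, 0, 5.8, 0],
  [0, 2.8, 0, 6.1, 0],
  [0, 2.8, 0, 6.4, 0],
  [0, 2.8, 0, 6.6, 0],
  [0, 2.8, 0, 6.8, 0],
  [0, 2.8, 0, 6.8, 0],
])

```text
clock: 27.3
position: [0.6292, 0.1766, 0.1647]
ee_rot: [-1.567, -0.133, 0.133]
force: [0.1, -0.2, 0.5]
width: 0.002
```

```bash
python3 st.py
```

```text
27.3 cup [[-0.1003 -0.0354  0.1647]] w 0.002 Fcup [-0.22 -0.09  0.48] T [ 0.08  0.15 -0.01] yaw 99.69
```

Nearly shut (about 1° open); feel for the stop.

Request:
send_rows([
  [0, 0, 0, 0.1, 0],
  [0, 0, 0, 0.2, 0],
  [0, 0, 0, 0.3, 0],
  [0, 0, 0, 0.3, 0],
])

```text
clock: 27.8
position: [0.6287, 0.1795, 0.1647]
ee_rot: [-1.567, -0.133, 0.133]
force: [0.0, -1.4, -0.1]
width: 0.004
```

```bash
python3 st.py
```

```text
27.8 cup [[-0.0973 -0.0354  0.1647]] w 0.004 Fcup [-1.4   0.19 -0.13] T [-0.04  0.12 -0.01] yaw 99.69
```

Request:
send_rows([
  [0, 0, 0, 0.1, 0],
  [0, 0, 0, 0.2, 0],
  [0, 0, 0, 0.3, 0],
  [0, 0, 0, 0.3, 0],
])

```text
clock: 28.3
position: [0.6283, 0.182, 0.1648]
ee_rot: [-1.567, -0.133, 0.132]
force: [-0.4, -1.1, 0.3]
width: 0.001
```

```bash
python3 st.py
```

```text
28.3 cup [[-0.0947 -0.0354  0.1648]] w 0.001 Fcup [-0.99  0.57  0.26] T [-0.03  0.35  0.04] yaw 99.66
```

Request:
send_rows([
  [0, 0, 0, 0.1, 0],
  [0, 0, 0, 0.2, 0],
  [0, 0, 0, 0.2, 0],
])

```text
clock: 28.68
position: [0.6283, 0.1822, 0.1648]
ee_rot: [-1.569, -0.132, 0.131]
force: [0.7, -6.6, -0.7]
width: 0.005
```

```bash
python3 st.py
python3 - <<'E'
from h import *
d=snap("o")
crop(d["side"],200,80,130,120,5,"o_s.png");crop(d["top"],140,120,110,100,6,"o_t.png")
E
```

```text
28.68 cup [[-0.0946 -0.0354  0.1648]] w 0.005 Fcup [-6.61  0.37 -0.73] T [0.04 1.54 0.12] yaw 99.59
```

View pics/o_s.png

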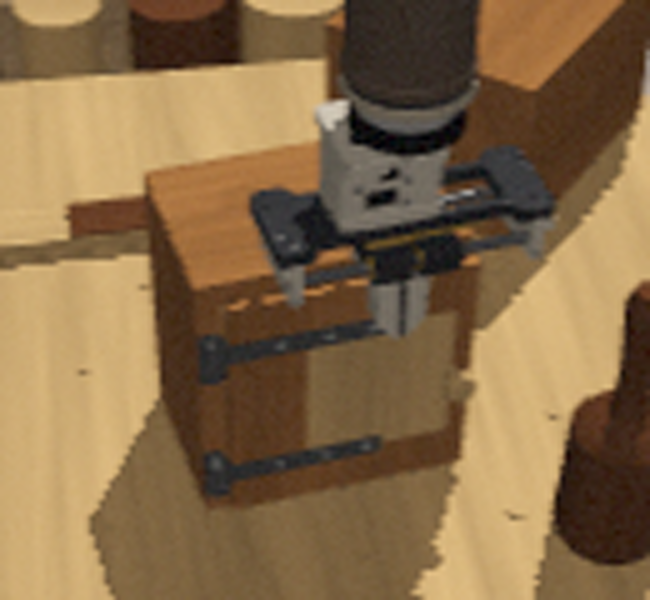

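Firm stop; the door is shut. Back off slowly and look.

Request:
send_rows([
  [0, 0, 0, -0.2, 0],
  [0, 0, 0, -0.6, 0],
  [0, 0, 0, -2, 0],
  [0, 0, 0, -5, 0],
  [0, 0, -4, -8, 0],
  [0, 0, -10, -12, 0],
  [0, -6, -14, -18, 0],
  [0, -12, -14, -22, 0],
  [0, -16, -14, -26, 0],
  [0, -16, -14, -26, 0],
  [0, -16, -14, -26, 0],
])

```text
clock: 30.15
position: [0.512, -0.1027, 0.3057]
ee_rot: [-1.566, -0.129, 0.127]
force: [1.2, 0.5, -0.4]
width: 0.003
```

```bash
python3 st.py
python3 - <<'E'
from h import *
d=snap("p")
crop(d["side"],205,85,90,90,7,"p_s.png");crop(d["top"],140,120,110,100,6,"p_t.png")
cv2.imwrite("pics/p_full.png",cv2.resize(d["side"],(800,600)))
E
```

```text
30.15 cup [[-0.3559  0.127   0.3057]] w 0.003 Fcup [ 0.28 -1.23 -0.4 ] T [ 0.02  0.02 -0.04] yaw 99.34
```

View pics/p_s.png

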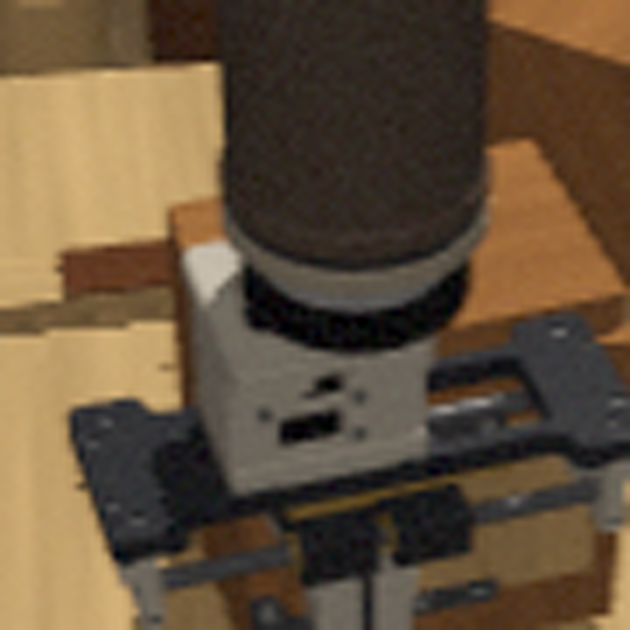

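View pics/p_t.png

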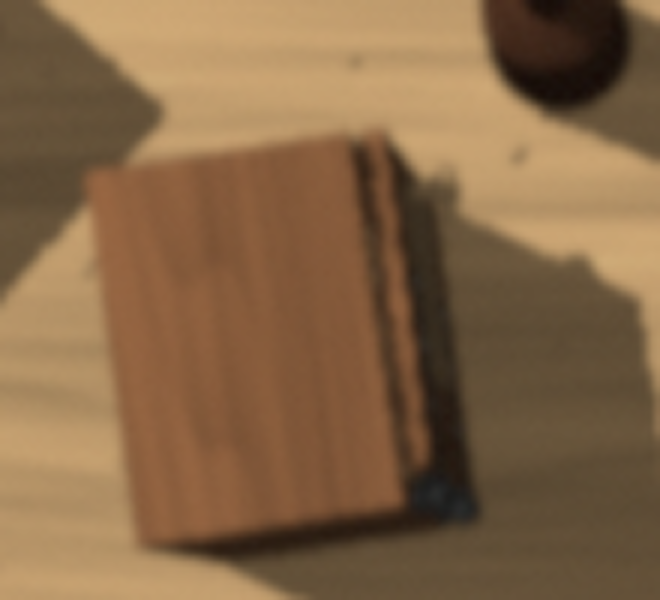

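View pics/p_full.png

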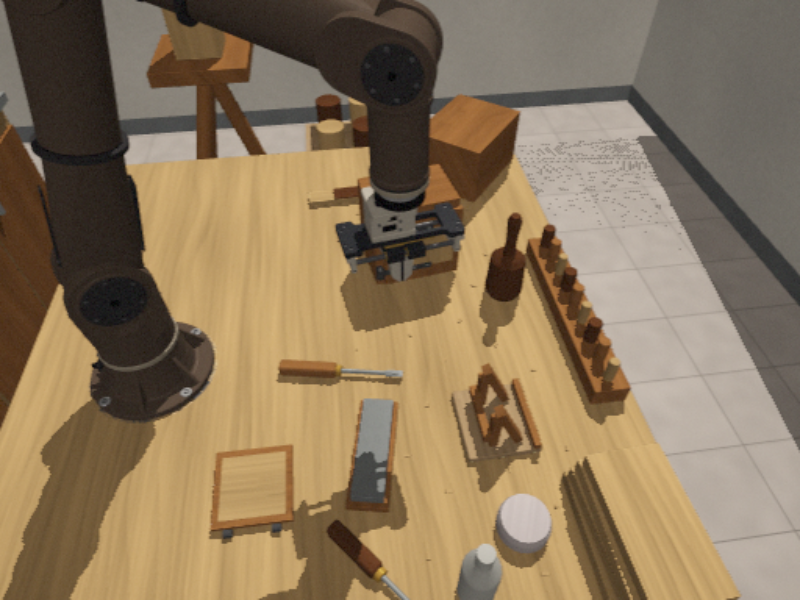

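Request:
send_rows([
  [0, -8, -2, -4, 0],
  [0, -14, -4, -8, 0],
  [0, -14, -4, -8, 0],
  [0, -14, -4, -8, 0],
])

```text
clock: 30.75
position: [0.3886, -0.2029, 0.3457]
ee_rot: [-1.567, -0.132, 0.128]
force: [-0.2, 1.2, -0.5]
width: 0.004
```

```bash
python3 st.py
python3 - <<'E'
from h import *
d=snap("q")
crop(d["side"],205,85,100,100,6,"q_s.png")
T=cv2.imread("pics/raw_top_p.png")
print(np.abs(d["top"][120:220,140:225].astype(int)-T[120:220,140:225]).mean())
E
```

```text
30.75 cup [[-0.4341  0.2654  0.3457]] w 0.004 Fcup [ 1.21 -0.01 -0.5 ] T [-0.03  0.09 -0.02] yaw 99.52
3.9315686274509805
```

View pics/q_s.png

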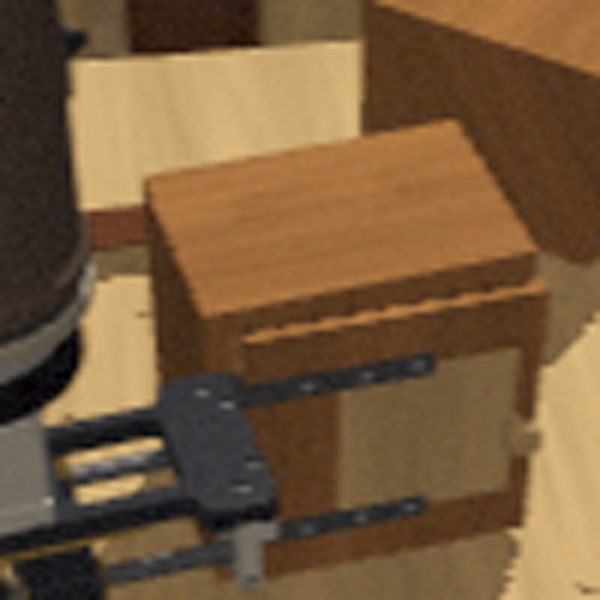

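The door is shut, parallel to the front, and at rest. The arm is clear.

```bash
python3 -c "
from cell import arm
print(arm.sign_off())"
```

```text
the job is handed in; nothing more can be done
None
```

The door is hung on both pins and shut, the three blanks are home, and I handed the job in at about 31 s of the 70 s allowed. `sign_off` gave no verdict.

**What I did**
- **Lifting the door:** I tipped it upright on the easel with the fingers and gripped it at its top edge.
- **Blanks:** the gripper's body is too wide to follow the blanks into the cupboard. I pushed each one home with the lower hinge eye of the held door.
- **Hanging and closing:** I lowered the door at about 90° open until the eyes met their collars, released it, and swung it shut with closed fingers.

**What the checks showed**
- **Blanks:** all three stopped at the same depth, within 0.2 mm, with about 6 N against the back. I did not measure how square they stand to the cupboard; I judged that from the even stop and the look of the row.
- **Hinge eyes:** they came down onto the collars within about 0.5 mm of the predicted height, peaking at about 19 N on the wrist. A sideways tug of about 7 N was held, so the pins are in the eyes. I could not see the bores directly.
- **Door:** it met a firm stop at about 6.6 N. In the last pictures it lies parallel to the cupboard front.
- **Rest of the bench:** nothing else appears to have moved.

**What disagreed**
- **Camera positions:** the two cameras differed by 2–4 mm on the cupboard and hinge-eye positions, so I relied on touch for the final fit.
- **Stray contact:** before hanging, the door's edge touched something on the cupboard, most likely the upper pin's collar. The wrist read about 4 N; I backed off and used that contact to set the depth.

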